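# Gauge and torque-clamp a bar in the drilling jig

### The job

Set up the aluminium bar in the drilling jig: flip the fence's stop fully down, slide the bar along its channel until its end rests against the stop, then swing the click wrench clockwise (seen from above) until the clamp nut is tight and the handle gives with its click, without cranking on far past it. Then let the handle spring back and flip the stop up again, upright or leaning back, leaving the bar clamped at its gauged place. Do not shift the stop's carriage along the fence, and leave the other things on the bench where they are.

Things in the scene. Friction and masses are not known exactly. Their poses are not given: they have to be found in the camera images.
- jig: fixed drilling jig: plywood board 185 (x) x 420 (y) x 20 high, origin under it on the table (board spans x -100 to +85, y +-210). Its yaw turns everything on it. Along y runs a channel whose floor is the board's top (20 high): behind it an aluminium fence (front face at x +30, 65 high), before it a low rail (x -23.5 to -13.5, y -170 to +90, 30 high). All offsets below are in this jig frame, in mm, z up from the table
- bar_center (a point): centre of the loose ribbed aluminium bar, 40 (x) x 180 (y) x 30 high, about 0.35 kg, lying in the channel (3 mm play across it, its top 50 high, under the clamp strap). It slides along +y towards the stop, starting 25 to 90 short of it; its -y end is free to be pushed and clear of the strap
- stop_face (a point): point on the stop's measuring plane at the bar's centre height, fixed to the stop's carriage (does not flip), axes as the jig's. When the stop is down its blade's -y face lies in this plane: the bar is home when its +y end meets it, i.e. its centre is 90 to the -y side of this point. The carriage was set along the fence (its place varies by +-15) and is locked (slips only above about 90 N)
- flip_hinge (a point): hinge of the flip stop, behind the top of the fence, 88 high; the hinge line runs along the jig's y
- flip_tab (a point): centre of the stop's grip tab, a dark steel block 30 long, 14 wide (along y) and 22 thick at the end of the arm, 85 from the hinge. Stop down: the tab is 85 to the -x side of the hinge, 88 high, and the blade (12 thick along y, 63 to 29 from the hinge along the arm, reaching 64 below it) hangs before the fence; stop up: the tab stands above the hinge
- flip (a joint): flip stop's angle about its hinge, rad: 0 fully down (hard stop; press on the tab until it meets it, within 0.08), pi/2 upright, 1.75 leaning back (limit); tab position = hinge + 85 mm x (-cos along jig x, +sin along z). Stiff hinge (0.12 N m): stays where it is left; starts up at 1.45 to 1.75
- nut_axis (a point): on the vertical axis of the clamp nut, at the wrench handle's height (104); the stud stands before the channel at jig x -42, y +45. The nut draws a 30 mm wide steel strap (x -66 to +18, z 53 to 66) down on the bar; wrench head 42 wide, top 108 high
- wrench_grip (a point): point on the axis of the wrench's level handle, in its black rubber grip (26 diameter, 104 high), 125 from the nut's axis; the grip runs from 91 to 176 from the nut axis, the handle ends at 186. The wrench stays on the nut. Seen from above it swings clockwise to tighten; the handle starts pointing to the jig's -x -y side and ends pointing about -x
- nut (a joint): nut angle, rad, grows clockwise seen from above; starts at 0 to 0.25, fully tight at about 0.78 to 0.80 (hard stop). Turns against about 0.3 N m and stays where left. At nut and wrench 0 the handle points at 235 degrees (from jig x, counter-clockwise); it points at 235 degrees minus nut (minus wrench, for the part beyond the pivot)
- wrench (a joint): breakaway joint of the click wrench, rad, grows clockwise: its pivot is 36 from the nut axis along the handle. Held at 0 by a preloaded spring until about 1.0 N m at the pivot (about 11 N at the grip point); then it gives with hardly any more force, which is the click (0.07 rad or more, some 6 mm at the grip), and springs back to 0 when released. Limit 0.4; over 0.30 (27 mm of travel after the nut is tight) is cranked too far
- offcut: short aluminium offcut 28 x 60 x 22 high, lying on the jig's front edge at the +y end (origin: centre of its underside); leave it
- mug: white mug, 80 wide, 95 high (origin: centre of underside); leave it
- jar: amber jar, 64 wide, 80 high (origin: centre of underside); leave it
- spool: grey spool, 64 wide, 56 high (origin: centre of underside); leave it
- meter: black multimeter 150 x 80 x 35 high (origin: centre of underside); leave it
- pliers: pliers about 165 long lying flat, 12 high (origin: near the middle, underside); leave them
- driver: screwdriver lying flat along its x axis (origin: near the middle, underside); leave it
Things that resemble listed ones, but are neither listed nor needed, are in the scene too. Of the things that look like the part that bears bar_center, the larger one is meant.

How it is judged:
On the way, in this order (a step that is already met when the one before it is completed fails the run):
1. the stop is flipped fully down (under 0.08 rad) (value of joint flip below 0.08 rad), for 0.2 s.
2. with the stop down, the bar's end rests against it (within 2.5 mm), square in the channel (value of joint flip below 0.08 rad and y of bar_center in the frame of stop_face between -0.0925 and -0.0875 m and x of bar_center in the frame of stop_face between -0.005 and 0.005 m and z of bar_center in the frame of stop_face below 0.004 m and angle between the y axis of bar_center and the y axis of stop_face, either way round below 0.05 rad), for 0.2 s.
3. with the stop down and the bar against it, the nut is tight and the wrench handle gives (0.07 rad or more) (all of step 2 and value of joint nut above 0.74 rad and value of joint wrench above 0.07 rad), for 0.05 s.
4. the stop is flipped up again (over 1.4 rad), the bar still at its gauged place (value of joint flip above 1.4 rad and y of bar_center in the frame of stop_face between -0.0925 and -0.0875 m and x of bar_center in the frame of stop_face between -0.005 and 0.005 m and z of bar_center in the frame of stop_face below 0.004 m and angle between the y axis of bar_center and the y axis of stop_face, either way round below 0.05 rad), for 0.2 s.
At the end, for the whole second after the job is handed in: The stop is up (over 1.4 rad), the nut is still tight (over 0.74 rad), the wrench handle has sprung back (under 0.03 rad), and the bar lies still, flat in the channel within 2.5 mm of the stop's measuring plane and within 0.05 rad of the fence (all of step 4 and value of joint nut above 0.74 rad and value of joint wrench below 0.03 rad and linear speed of bar below 0.01 m/s); the robot touches nothing.
It fails at once if the wrench handle is cranked far past the click (over 0.30 rad) (value of joint wrench above 0.3 rad).
It fails at once if the stop's carriage is shifted along the fence by more than 4 mm (distance of stop_face from where it was at the start of the episode above 0.004 m).
It fails at once if another thing on the bench is moved by more than 30 mm (distance of any of offcut, mug, jar, spool, meter, pliers, driver from where it was at the start of the episode above 0.03 m).
It also fails if it takes over 72 s, if anything falls off the work surface, if the arm or the gripper's body presses on something with over 40 N, if the wrist force passes 120 N, or if a joint passes its speed limit or range.

### The arm

A 6-joint arm with a two-finger parallel gripper is mounted at the origin on the work surface. World frame = base frame: x ahead of the robot, y to its left, z up, the work surface at z = 0. Lengths are in m, angles in rad, forces in N, time in s.
With the tool pointing down it reaches from about 0.225 to 0.875 m from the base axis. Payload 3.4 kg.
Tool frame: the origin (TCP) lies on the centre line of the jaws, within the pads' length; the fingertips stand 17 mm ahead of it and the grasp point (between the pads) lies 2 mm behind it (manip.finger_overhang is the distance from the TCP to the fingertips, in m); y points along the fingers, x is the direction in which the jaws open and shut, and the axes are right-handed (so a half turn about y gives the same grasp; the last joint's range is limited). The gripper opens to 85 mm and grips with 20 to 120 N. Pads are 22 mm wide; open, the fingers measure 114 mm over their backs; the gripper's body (76 mm by 85 mm) begins 54 mm behind the grasp point. The pads swing forward as they close: fully open they stand 13 mm farther back than shut.
Start: joints at [1.045, 0.276, 1.505, -0, 1.361, -0.121], TCP at [0.226, 0.529, 0.248] pointing down, gripper open.
Joint ranges: [-2.89, 2.89], [-0.75, 2.08], [0.22, 2.7], [-1.18, 4.32], [0.11, 2.71], [-2.7, 2.7]. Speed limits (rad/s): [2.57, 2.57, 3.14, 3.14, 3.14, 3.14].

### API

Orientations are given as a unit quaternion [w, x, y, z].
In Python, from rig import manip gives the robot as it stands.
- The arm moves only by the tool arm_command, never from a script. Its argument "commands" is a list of rows, each a list of 3 entries, a list of its own where there are three numbers: the finger opening in cm, from 0 to 8.54, then the shift along the world's x, y, z in cm, then the turn about the world's z in rad. A call has 1 to 12 rows; each row shifts and turns the commanded pose from where the row before left it; what a row does not reach is not made up. A row lasts 1/10 s, in which the tool goes at most 50 mm and 8.59 degrees, less where a joint would pass 70% of its speed; a pose out of reach is approached as far as the arm can. A call with a gripper value outside its range is refused whole. The fingers move at their own pace and stop on an object; "grip_force" is the grip in N (left out, the last holds). Time passes only in rows, so rows that do not move let the fingers close. It gives the time, the measured TCP pose, the force and the opening at its end, in the units of the state.
- manip.get_state(): the state, without advancing time (a new reading comes with each control period).
- manip.get_image(name): name is "scene" or "top" or "wrist"; returns a dict with "pixels" (480x640x3 uint8, red, green, blue), "range_z" (480x640 float32, m along the optical axis (not along the pixel's ray), 0 where there is no reading), "intrinsics" (3x3 intrinsics, pixels), "R" (3x3) and "t" (3): a world point X has camera coordinates R X + t. Camera axes: x right, y down, z forward; pixel columns grow to the right and rows downward; lengths in m; the calibration is good to about 2 mm. A picture is of the moment at which its call begins.
- manip.sign_off(): hands the job in, once; it reports no verdict.
The state is a dict: "clock": time; "qpos": joint angles; "qd": joint speeds; "effort": joint torques, N m; "position": TCP position; "ee_rot": TCP orientation; "contact_force": force on the tool from outside, world axes, zero at the start; "moment": the same for the moment, N m; "width": finger opening in m.
Only numpy, scipy, OpenCV 4.12 (cv2) and the standard library are available. Lean on these libraries where they do the work, as an engineer would, in place of code of your own. Each camera call takes 0.05 s, during which the arm holds its last target.

## Working session

There is one attempt and no reset: what is moved stays moved. The work goes in short steps, Python scripts to look and compute and a tool call to move; the robot and the scene stay as the last step left them, time stands still between calls to the robot, and variables do not carry over. Pictures are saved under pics/ and viewed, and the job is handed in when it is done.

Besides the shell and the picture viewer there is one more tool, called after ">>>" as name(argument=value, ...), one argument or row to a line, values as JSON. arm_command: Moves the arm, as the interface text tells. Its arguments: {"type":"object","properties":{"commands":{"type":"array"},"grip_force":{"type":"number"}},"required":["commands"]}

```bash
mkdir -p pics; ls; python3 - <<'E'
from rig import manip
import cv2,numpy as np
print(manip.get_state())
for n in("scene","top","wrist"):
    d=manip.get_image(n); cv2.imwrite(f"pics/{n}0.png",d["pixels"][:,:,::-1]); np.savez(f"pics/{n}0.npz",**d)
    print(n,d["intrinsics"].tolist(),d["R"].round(4).tolist(),d["t"])
E
```

```text
pics
{'clock': 0.0, 'qpos': array([ 1.04500261e+00,  2.76627690e-01,  1.50617547e+00, -1.40584240e-05,
        1.36070693e+00, -1.20976549e-01]), 'qd': array([ 0.00172194, -0.00058871,  0.00206662, -0.00011575,  0.0004449 ,
        0.00155137]), 'effort': array([ 5.27123539e-04, -4.16781735e+01, -2.45806146e+01, -5.16644468e-05,
        1.12115158e-02, -5.06288387e-06]), 'position': array([0.22619928, 0.52807532, 0.24740418]), 'ee_rot': array([-0.5899999 ,  0.59061296,  0.38867396, -0.38988332]), 'contact_force': array([-0.97945055,  0.16625172, -1.14065045]), 'moment': array([-0.01918693,  0.00118596, -0.02943585]), 'width': 0.08532433469414691}
scene [[515.2761095023105, 0.0, 316.8881862928041], [0.0, 515.2761095023105, 236.56734195241782], [0.0, 0.0, 1.0]] [[-0.6157, 0.7878, -0.0201], [0.5703, 0.4278, -0.7012], [-0.5438, -0.4432, -0.7126]] [ 0.33382568 -0.20846023  1.59693515]
top [[567.3864397722919, 0.0, 319.56682604369894], [0.0, 567.3864397722919, 236.32928920253573], [0.0, 0.0, 1.0]] [[-0.0056, -0.9998, -0.0174], [-0.9822, 0.0087, -0.1874], [0.1875, 0.0161, -0.9821]] [-0.0104945   0.5342202   1.21926551]
wrist [[429.03480150449013, 0.0, 313.9677864439042], [0.0, 429.03480150449013, 242.04755596086412], [0.0, 0.0, 1.0]] [[0.3933, 0.9194, -0.0017], [0.8694, -0.3713, 0.3261], [0.2992, -0.1297, -0.9453]] [-0.57391143 -0.04341291  0.3815628 ]
```

View pics/scene0.png

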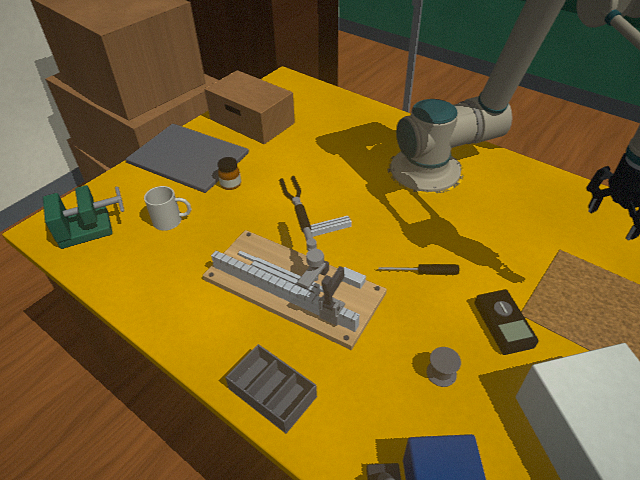

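View pics/top0.png

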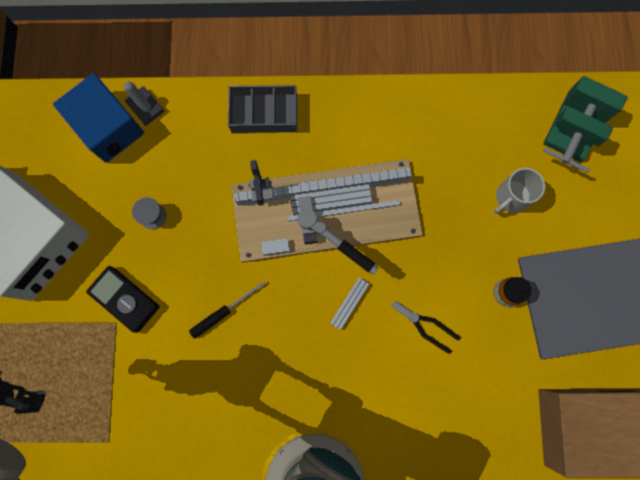

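View pics/wrist0.png

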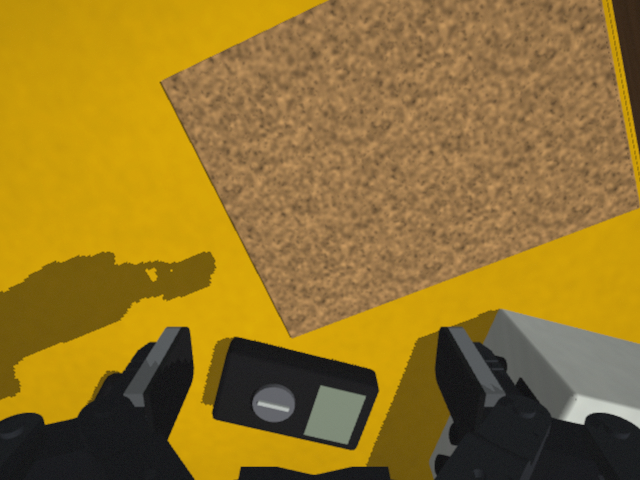

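The scene and top views show the jig: in top, the board spans (233,183) to (422,237), with the fence on the far side and the offcut at (275,246) on the +y (left) end. The flip stop stands at (258,182), the nut is at (307,215) and the grip at about (357,256). There are two ribbed bars. One lies in the channel at (335,200) and the other is loose on the table at (350,303). The channel bar under the strap fits the description. I'll enlarge to confirm.

```bash
cat > h.py <<'E'
import numpy as np,cv2
def cloud(d):
    K=d["intrinsics"];z=d["range_z"];v,u=np.mgrid[0:480,0:640]
    P=np.stack([(u-K[0,2])/K[0,0]*z,(v-K[1,2])/K[1,1]*z,z],-1)
    W=(P-d["t"])@d["R"]; W[z==0]=np.nan
    return W
def proj(d,X):
    c=d["R"]@np.asarray(X)+d["t"];p=d["intrinsics"]@c;return p[:2]/p[2]
def ray_z(d,u,v,z):
    K=d["intrinsics"];r=d["R"].T@np.array([(u-K[0,2])/K[0,0],(v-K[1,2])/K[1,1],1]);o=-d["R"].T@d["t"]
    return o+r*(z-o[2])/r[2]
E
python3 - <<'E'
from h import *
d=np.load("pics/top0.npz");d={k:d[k] for k in d.files}
im=d["pixels"][:,:,::-1]
c=cv2.resize(im[140:340,220:440],None,fx=3.6,fy=3,interpolation=cv2.INTER_CUBIC);cv2.imwrite("pics/top0c.png",c)
W=cloud(d)
s=W[160:262,225:430]
m=(abs(s[...,2]-0.02)<0.005)
hsv=cv2.cvtColor(im,cv2.COLOR_BGR2HSV)
full=(abs(W[...,2]-0.02)<0.006);full[:155]=0;full[268:]=0;full[:,:225]=0;full[:,430:]=0
pts=W[full][:,:2]
# include everything above 0.015 in board for rect
print(len(pts), np.nanmedian(W[full][:,2]))
print(cv2.minAreaRect(pts.astype(np.float32)))
# table z check
print(np.nanmedian(W[300:330,180:200,2]))
for p in [(250,160),(260,200),(307,215),(350,250),(365,262),(335,200),(350,303),(275,246),(280,190),(400,174)]:
    print(p,W[p[1],p[0]].round(4))
E
```

```text
8187 0.021436743106837453
((0.6035729646682739, -0.027392446994781494), (0.18729403614997864, 0.42062655091285706), 7.984142780303955)
0.002082435454219003
(250, 160) [0.731  0.1519 0.0009]
(260, 200) [0.591  0.1068 0.1594]
(307, 215) [0.57   0.0115 0.1081]
(350, 250) [ 0.4913 -0.0793  0.1186]
(365, 262) [ 0.4657 -0.1104  0.1172]
(335, 200) [ 0.6172 -0.0498  0.052 ]
(350, 303) [ 0.3875 -0.0813  0.0175]
(275, 246) [0.5141 0.0859 0.0442]
(280, 190) [0.6363 0.0732 0.0719]
(400, 174) [ 0.6721 -0.1964  0.0671]
```

View pics/top0c.png

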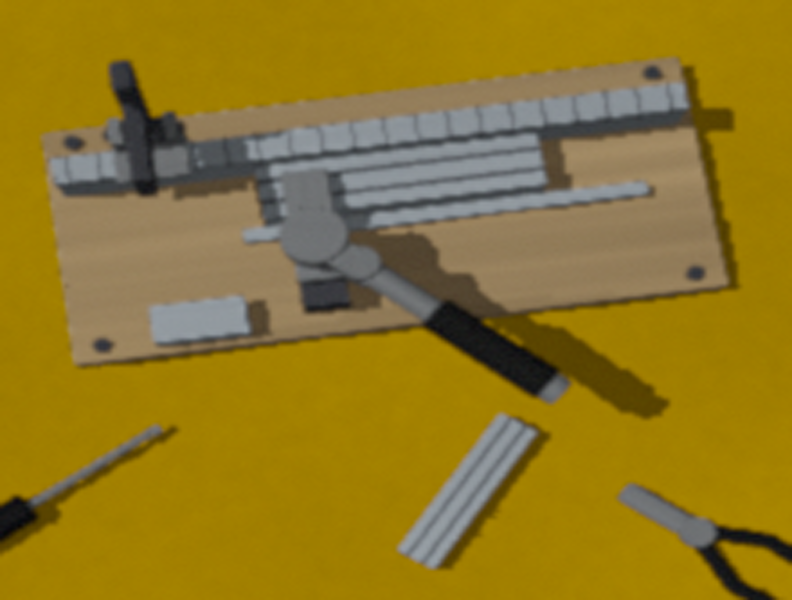

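Confirmed in the crop: the larger bar in the channel at (410,175), under the strap, is the one meant. The short loose one at (470,490) is the lookalike. Next I'll fit the model to the clouds.

```bash
cat > fit.py <<'E'
from h import *
def load(n):
    d=np.load(f"pics/{n}.npz");return {k:d[k] for k in d.files}
yaw=np.radians(7.98);o=np.array([0.6036,-0.0274,0])
R=np.array([[np.cos(yaw),-np.sin(yaw),0],[np.sin(yaw),np.cos(yaw),0],[0,0,1]])
o=o+R@[0.0075,0,0]
E
python3 - <<'E'
from fit import *
for n in("top0","scene0"):
    d=load(n);W=cloud(d);J=((W-o)@R).reshape(-1,3)*1000
    J=J[np.isfinite(J).all(1)]
    box=(abs(J[:,0])<140)&(abs(J[:,1])<260)
    J=J[box]
    def rep(nm,m):
        q=J[m]
        if len(q)>5: print(n,nm,len(q),"lo",np.percentile(q,2,axis=0).round(1),"hi",np.percentile(q,98,axis=0).round(1),"med",np.median(q,axis=0).round(1))
    z=J[:,2];x=J[:,0];y=J[:,1]
    rep("board",(abs(z-21)<4))
    rep("fence top",(abs(z-66)<4)&(x>20)&(y<0))
    rep("bar top",(abs(z-51.5)<2.5)&(x>-20)&(x<32))
    rep("rail top",(abs(z-31.5)<2.5)&(x>-30)&(x<-5)&(y<0))
    rep("head",(abs(z-108)<4)&(abs(x+42)<35)&(abs(y-45)<35))
    rep("stop>100",(z>100)&(y>60)&(x>-20))
    rep("stop>130",(z>140)&(y>60)&(x>-20))
    g=(z>95)&(x<-80)&(y<30)
    rep("grip",g)
    q=J[(z>85)&(x<-75)&(y<45)][:,:2]
    r=q-[-42,45];print("grip ang",np.degrees(np.arctan2(*r.mean(0)[::-1]))%360)
    print("flip tip mid", [ (h,np.median(J[(abs(z-h)<4)&(y>60)&(x>-20)],axis=0).round(1)) for h in(100,120,140,160,170)])
E
```

```text
top0 board 7391 lo [ -98.2 -204.    17.5] hi [ 82.1 204.3  24.8] med [-32.5 -19.   21.4]
top0 fence top 713 lo [  29.7 -195.    62.5] hi [49.8 -4.  69.6] med [ 39.3 -99.5  66.3]
top0 bar top 886 lo [ -10.7 -145.5   49.2] hi [31.  74.6 53.9] med [ 11.4 -28.4  51.5]
top0 rail top 236 lo [ -24.  -163.3   29.1] hi [-11.   -5.1  34. ] med [-18.  -79.2  31.7]
top0 head 279 lo [-67.4  25.1 104.5] hi [-23.2  63.3 111.9] med [-44.1  43.4 108.8]
top0 stop>100 384 lo [ -3.8 119.9 100.7] hi [ 74.5 153.3 190.9] med [ 46.9 135.5 155.9]
top0 stop>130 295 lo [ -1.5 130.  143.2] hi [ 75.  143.1 191. ] med [ 44.1 136.  158.6]
top0 grip 398 lo [-139.1  -55.9  105.4] hi [-81.3  15.5 121.6] med [-114.3  -22.1  114.6]
grip ang 223.08248110568658
flip tip mid [(100, array([ 55.2, 127.6, 100.3])), (120, array([ 53.2, 130.8, 119. ])), (140, array([  5.3, 131.4, 138.9])), (160, array([ 16.9, 136.1, 158.6])), (170, array([ 54.7, 134.5, 169.5]))]
scene0 board 5350 lo [ -94.5 -201.8   17.6] hi [ 86.  206.8  24.5] med [-13.3  -0.1  21.2]
scene0 fence top 561 lo [  31.1 -194.3   62.4] hi [52.3 -3.6 69.3] med [ 42.4 -96.3  66. ]
scene0 bar top 515 lo [  -9.4 -101.6   49.1] hi [20.7 72.6 53.8] med [  6.7 -28.1  51.3]
scene0 rail top 41 lo [ -23.3 -166.    29. ] hi [ -11.3 -118.8   33.4] med [ -16.2 -144.    31.2]
scene0 head 215 lo [-63.2  16.1 104.5] hi [-20.   64.6 111.8] med [-41.   43.9 108.8]
scene0 stop>100 496 lo [  2.1 122.  100.5] hi [ 78.2 153.6 189.2] med [ 58.6 141.8 151.6]
scene0 stop>130 319 lo [  2.  131.2 140.6] hi [ 78.3 144.3 189.3] med [ 57.  141.  158.2]
scene0 grip 232 lo [-139.2  -60.7  104.6] hi [-82.5   6.3 119.9] med [-113.3  -26.1  114.3]
grip ang 225.44562664538915
flip tip mid [(100, array([ 60.1, 143.9,  99.9])), (120, array([ 62.2, 142.1, 121. ])), (140, array([ 51.8, 142.5, 140.1])), (160, array([ 18.6, 137.9, 158.2])), (170, array([ 73.7, 142.6, 169.5]))]
```

```bash
python3 - <<'E'
from fit import *
from scipy.spatial.transform import Rotation as Ro
from rig import manip
q=manip.get_state()["ee_rot"];M=Ro.from_quat([q[1],q[2],q[3],q[0]]).as_matrix();print(M.round(3),"jaw az",np.degrees(np.arctan2(M[1,0],M[0,0])))
for n in("top0","scene0"):
    d=load(n);W=cloud(d);J=((W-o)@R).reshape(-1,3)*1000
    J=J[np.isfinite(J).all(1)]
    m=(J[:,0]>-30)&(J[:,0]<120)&(J[:,1]>115)&(J[:,1]<165)&(J[:,2]>75)
    q=J[m]
    for h in range(80,195,8):
        s=q[(q[:,2]>=h)&(q[:,2]<h+8)]
        if len(s)>3: print(n,h,len(s),"x",np.percentile(s[:,0],[3,50,97]).round(0),"y",np.percentile(s[:,1],[3,50,97]).round(0))
    c=[proj(d,o+R@np.array(p)/1000) for p in([57,137,88],[57,137,173],[-42,45,104],[-28,137,88])]
    print(np.round(c))
d=load("scene0");c=cv2.resize(d["pixels"][220:350,195:395,::-1],None,fx=4,fy=4,interpolation=cv2.INTER_CUBIC);cv2.imwrite("pics/sc0c.png",c)
for n,p in (("hinge",[57,137,88]),("tabup",[57,137,173]),("tabdn",[-28,137,88]),("nut",[-42,45,104]),("barend",[8,-104,35]),("barhome",[8,-49,35])): print(n,(o+R@np.array(p)/1000).round(4))
E
```

```text
[[ 0.394 -0.001 -0.919]
 [ 0.919 -0.001  0.394]
 [-0.001 -1.     0.   ]] jaw az 66.80649363466887
top0 80 11 x [25. 45. 58.] y [115. 152. 156.]
top0 88 32 x [45. 49. 57.] y [116. 131. 160.]
top0 96 86 x [45. 55. 64.] y [116. 128. 157.]
top0 104 4 x [45. 50. 53.] y [126. 140. 151.]
top0 112 5 x [48. 54. 61.] y [130. 131. 131.]
top0 120 5 x [25. 40. 53.] y [130. 131. 131.]
top0 128 21 x [-5. -3. 59.] y [130. 132. 141.]
top0 136 18 x [-3.  5. 58.] y [130. 131. 141.]
top0 144 35 x [-3. 37. 61.] y [130. 134. 143.]
top0 152 129 x [-0. 27. 55.] y [131. 137. 142.]
top0 160 20 x [ 0. 11. 65.] y [130. 135. 142.]
top0 168 19 x [53. 55. 65.] y [130. 136. 143.]
top0 176 18 x [55. 57. 71.] y [130. 134. 144.]
top0 184 64 x [57. 66. 76.] y [130. 137. 143.]
[[260. 183.]
 [255. 171.]
 [307. 219.]
 [264. 220.]]
scene0 80 27 x [58. 65. 68.] y [119. 152. 159.]
scene0 88 65 x [50. 64. 67.] y [118. 144. 162.]
scene0 96 93 x [48. 60. 67.] y [117. 144. 158.]
scene0 104 14 x [55. 64. 66.] y [131. 140. 152.]
scene0 112 19 x [57. 65. 66.] y [131. 141. 144.]
scene0 120 31 x [ 8. 55. 67.] y [134. 142. 144.]
scene0 128 43 x [ 2. 40. 68.] y [133. 143. 144.]
scene0 136 50 x [ 3. 52. 69.] y [131. 143. 144.]
scene0 144 47 x [ 2. 39. 71.] y [133. 143. 144.]
scene0 152 113 x [ 2. 26. 65.] y [132. 139. 144.]
scene0 160 31 x [ 6. 68. 77.] y [133. 142. 145.]
scene0 168 21 x [60. 76. 78.] y [131. 141. 144.]
scene0 176 23 x [61. 74. 79.] y [132. 143. 144.]
scene0 184 58 x [59. 69. 79.] y [131. 138. 143.]
[[328. 305.]
 [328. 280.]
 [315. 256.]
 [346. 279.]]
hinge [0.6485 0.1172 0.088 ]
tabup [0.6485 0.1172 0.173 ]
tabdn [0.5643 0.1054 0.088 ]
nut [0.5632 0.0124 0.104 ]
barend [ 0.6334 -0.1282  0.035 ]
barhome [ 0.6258 -0.0738  0.035 ]
```

View pics/sc0c.png

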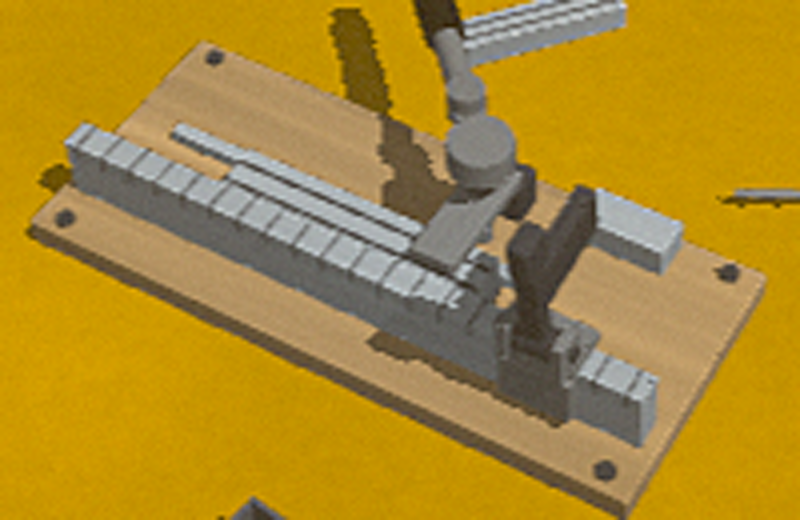

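>>> arm_command(
  commands=[
    [4, [0, 0, 4], 0],
    [4, [0, -4, 1], 0.05],
    [4, [1, -4, 0], 0.05],
    [4, [2, -4, 0], 0.05],
    [4, [2.5, -4, 0], 0.05],
    [4, [3, -3.5, 0], 0.05],
    [4, [3, -3.5, 0], 0.05],
    [4, [3, -3.5, 0], 0.05],
    [4, [3, -3.5, 0], 0.05],
    [4, [3, -3, 0], 0.05],
    [4, [3, -2, 0], 0.05],
    [4, [3, -2, 0], 0.05],
  ],
)

```text
clock: 1.35
position: [0.4924, 0.1571, 0.2982]
ee_rot: [-0.462, 0.462, 0.535, -0.535]
contact_force: [-0.1, 0.9, 0.1]
width: 0.0401
```

>>> arm_command(
  commands=[
    [4, [4, -1, 0], 0],
    [4, [4, -1, 0], 0],
    [4, [4, -1, 0], 0],
    [4, [3, -0.5, 0], 0],
    [4, [1.3, -0.3, -2], 0],
    [4, [0, 0, 0], 0],
  ],
)

```text
clock: 1.95
position: [0.6548, 0.1196, 0.2742]
ee_rot: [0.464, -0.461, -0.533, 0.536]
contact_force: [-1.0, -0.4, -0.8]
width: 0.0398
```

```bash
cat > look.py <<'E'
import sys
from fit import *
from rig import manip
from scipy.spatial.transform import Rotation as Ro
tag=sys.argv[1]
for n in sys.argv[2:]:
    d=manip.get_image(n); np.savez(f"pics/{n}{tag}.npz",**d)
    im=d["pixels"][:,:,::-1]
    if n=="top": im=cv2.resize(im[140:340,200:440],None,fx=3.3,fy=3,interpolation=cv2.INTER_CUBIC)
    if n=="scene": im=cv2.resize(im[210:350,195:395],None,fx=4,fy=4,interpolation=cv2.INTER_CUBIC)
    cv2.imwrite(f"pics/{n}{tag}.png",im)
s=manip.get_state();q=s["ee_rot"];M=Ro.from_quat([q[1],q[2],q[3],q[0]]).as_matrix()
print("t",s["clock"],"pos",s["position"].round(4),"jig",((s["position"]-o)@R*1000).round(1),"jawaz",np.degrees(np.arctan2(M[1,0],M[0,0])).round(2),"F jig",(s["contact_force"]@R).round(1),s["width"])
E
python3 look.py 1 wrist scene
```

```text
t 2.05 pos [0.6536 0.1206 0.2773] jig [ 62.5 139.6 277.3] jawaz 98.31 F jig [ 0.1  0.1 -0.2] 0.039856814152003726
```

View pics/wrist1.png

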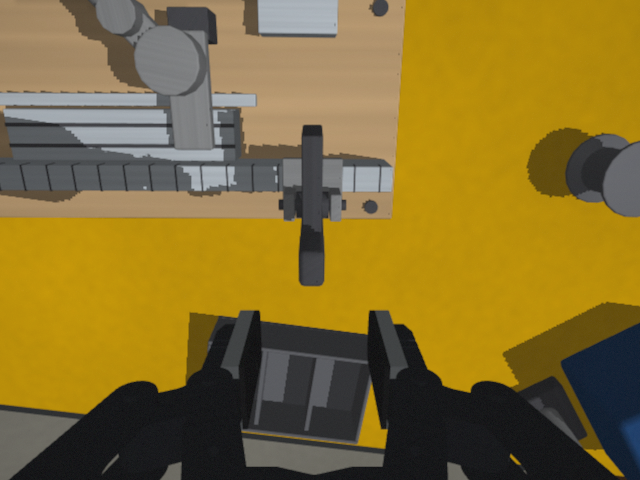

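View pics/scene1.png

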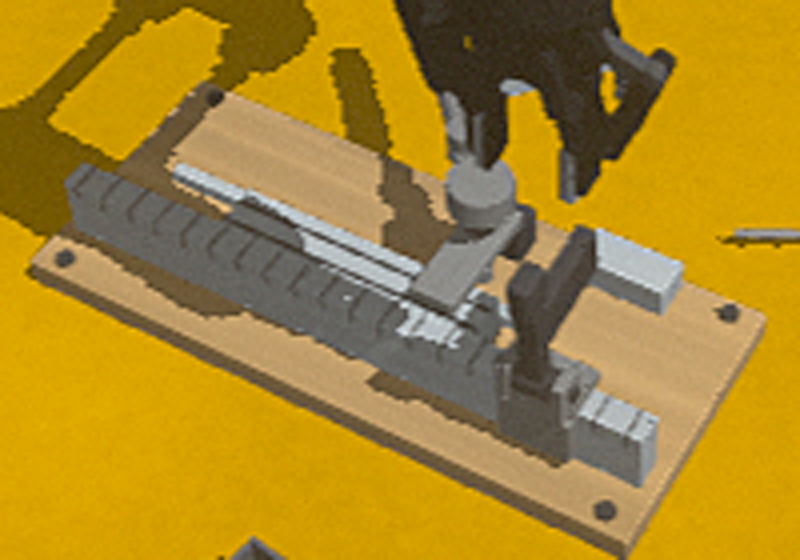

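The wrist view shows the stop standing, with the tab at about (312,265) and centred between the pads. The bar's +y end is at (238,135). I'll measure from this view's depth.

```bash
python3 - <<'E'
from fit import *
d=load("wrist1");W=cloud(d);J=((W-o)@R)*1000
def s(u,v): print((u,v),np.nanmedian(J[v-1:v+2,u-1:u+2].reshape(-1,3),axis=0).round(1))
for p in[(312,255),(312,275),(312,282),(305,265),(320,265),(312,130),(312,150),(304,135),(320,135),(312,200),(280,207),(344,207),(300,166),(230,125),(238,125),(243,125),(250,130),(210,178),(210,163),(210,192),(168,62),(118,12)]: s(*p)
m=(J[...,2]>80)&(J[...,1]>110)&(J[...,1]<165)&(np.arange(480)[:,None]<300)
q=J[m]
for h in range(80,195,8):
    t=q[(q[:,2]>=h)&(q[:,2]<h+8)]
    if len(t)>3: print(h,len(t),"x",np.percentile(t[:,0],[2,50,98]).round(1),"y",np.percentile(t[:,1],[2,50,98]).round(1))
m=(J[...,2]>47)&(J[...,2]<56)&(J[...,0]>-10)&(J[...,0]<26);q=J[m];print("bar y max",np.percentile(q[:,1],[50,90,97,99.5]),"x",np.percentile(q[:,0],[1,99]))
# board edges
b=(abs(J[...,2]-21)<4);q=J[b];print("board hi",np.percentile(q[:,1],99.8),np.percentile(q[:,0],99.8))
E
```

```text
(312, 255) [ 59.6 137.  188.6]
(312, 275) [ 71.2 137.1 187.6]
(312, 282) [ 75.4 137.1 187.9]
(305, 265) [ 65.3 133.3 188.9]
(320, 265) [ 65.5 141.3 188.2]
(312, 130) [ -1.2 136.6 142.5]
(312, 150) [  8.4 136.7 158.1]
(304, 135) [  0.5 132.2 156.1]
(320, 135) [  0.5 141.1 156.2]
(312, 200) [ 37.7 136.8 154.9]
(280, 207) [ 57.5 113.   92.8]
(344, 207) [ 57.2 160.2  92.9]
(300, 166) [ 29.4 127.3  75.2]
(230, 125) [ 1.8 71.3 50.5]
(238, 125) [ 3.1 73.7 27.2]
(243, 125) [ 3.5 77.  20.9]
(250, 130) [ 7.7 82.7 20.3]
(210, 178) [41.2 56.3 65.8]
(210, 163) [31.9 53.  48.8]
(210, 192) [61.7 45.4 22.3]
(168, 62) [-39.9  46.  109.5]
(118, 12) [-66.6  21.4 116.8]
80 53 x [46.6 46.9 52.7] y [116.  123.1 156.7]
88 299 x [46.7 53.4 65.5] y [111.5 144.6 161. ]
96 833 x [46.8 56.2 65.9] y [115.7 128.  156.8]
120 20 x [-3.2 -3.  55.9] y [130.8 136.8 142.8]
128 51 x [-2.8 -2.3 56.6] y [130.6 136.6 142.6]
136 69 x [-2.  -1.2 58. ] y [129.3 136.6 143.1]
144 124 x [-0.9 48.9 58.8] y [129.5 136.4 143. ]
152 1974 x [ 0.6 26.3 56. ] y [130.4 136.2 141.9]
160 106 x [ 2.3 55.2 57.6] y [129.4 136.3 142.7]
168 145 x [55.2 56.1 58.6] y [129.7 136.4 143.2]
176 165 x [56.1 57.  59.7] y [129.5 136.4 143. ]
184 954 x [57.5 66.6 78.2] y [129.5 136.  143. ]
bar y max [-29.80967562  60.8847296   71.36788514 386.40120717] x [-9.31003674 25.7485651 ]
board hi 458.6462850776199 332.1123301141534
```

>>> arm_command(
  commands=[
    [4, [0.4, -0.3, -2], 0],
    [4, [0, 0, -3], 0],
    [4, [0, 0, -3], 0],
    [4, [0, 0, -2.2], 0],
    [4, [0, 0, 0], 0],
    [0.5, [0, 0, 0], 0],
    [0.5, [0, 0, 0], 0],
    [0.5, [0, 0, 0], 0],
    [0.5, [0, 0, 0], 0],
  ],
  grip_force=20,
)

```text
clock: 2.95
position: [0.6593, 0.1185, 0.1789]
ee_rot: [-0.462, 0.463, 0.536, -0.534]
contact_force: [-1.5, 3.6, 6.2]
width: 0.0135
```

```bash
python3 look.py 2; python3 - <<'E'
from fit import *
th=1.67
p0=None
for t in [1.67,1.5,1.35,1.2,1.05,.9,.75,.6,.45,.3,.15,0]:
    p=R@np.array([57.5-85*np.cos(t),136.5,88+85*np.sin(t)])/10
    if p0 is not None: print(t,(p-p0).round(2))
    p0=p
E
```

```text
t 2.95 pos [0.6593 0.1185 0.1789] jig [ 67.9 136.8 178.9] jawaz 98.31 F jig [-1.   3.7  6.2] 0.013475884382518354
1.5 [-1.43 -0.2   0.02]
1.35 [-1.25 -0.17 -0.19]
1.2 [-1.21 -0.17 -0.37]
1.05 [-1.14 -0.16 -0.55]
0.9 [-1.04 -0.15 -0.71]
0.75 [-0.93 -0.13 -0.86]
0.6 [-0.79 -0.11 -0.99]
0.45 [-0.63 -0.09 -1.1 ]
0.3 [-0.46 -0.06 -1.19]
0.15 [-0.28 -0.04 -1.24]
0 [-0.09 -0.01 -1.27]
```

>>> arm_command(
  commands=[
    [0.5, [-1.4, -0.2, 0], 0],
    [0.5, [-1.25, -0.2, -0.2], 0],
    [0.5, [-1.2, -0.2, -0.4], 0],
    [0.5, [-1.15, -0.15, -0.55], 0],
    [0.5, [-1.05, -0.15, -0.7], 0],
    [0.5, [-0.95, -0.15, -0.85], 0],
    [0.5, [-0.8, -0.1, -1.0], 0],
    [0.5, [-0.65, -0.1, -1.1], 0],
    [0.5, [-0.45, -0.05, -1.2], 0],
    [0.5, [-0.3, -0.05, -1.25], 0],
    [0.5, [-0.1, 0, -1.25], 0],
    [0.5, [0, 0, -0.2], 0],
  ],
)

```text
clock: 4.15
position: [0.5624, 0.105, 0.0893]
ee_rot: [0.464, -0.461, -0.534, 0.536]
contact_force: [-8.2, 4.6, 7.6]
width: 0.0136
```

```bash
python3 look.py 3 wrist scene
```

```text
t 4.25 pos [0.5624 0.105  0.0894] jig [-29.9 136.8  89.4] jawaz 98.28 F jig [-5.6  4.1  3.4] 0.013442807609402075
```

View pics/wrist3.png

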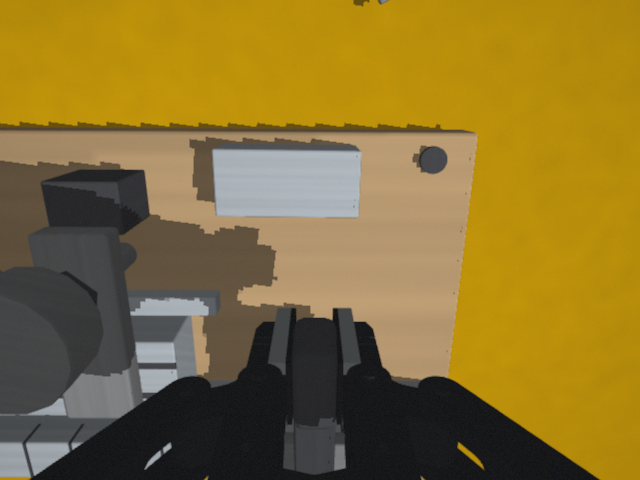

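View pics/scene3.png

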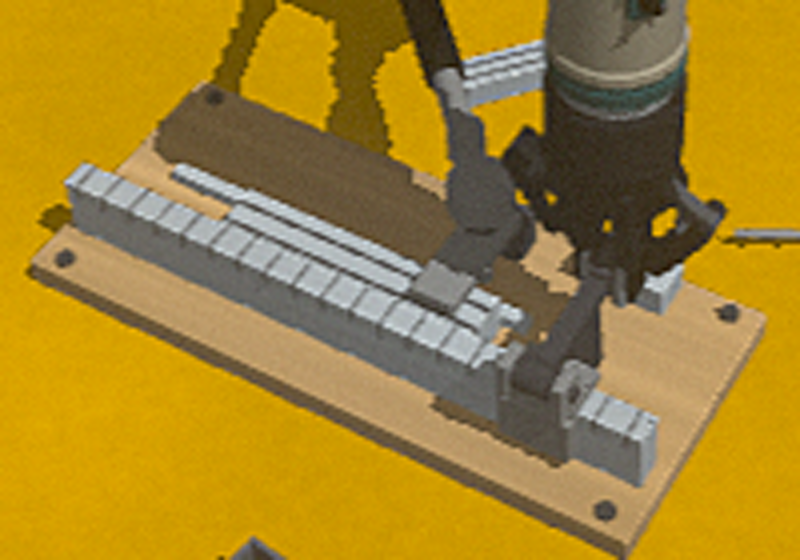

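The stop is nearly down, held in the jaws. I'll press until it meets the hard stop.

>>> arm_command(
  commands=[
    [0.5, [0, 0, -0.3], 0],
    [0.5, [0, 0, -0.3], 0],
    [0.5, [0, 0, -0.2], 0],
    [0.5, [0, 0, 0], 0],
    [0.5, [0, 0, 0], 0],
  ],
)

```text
clock: 4.75
position: [0.5627, 0.105, 0.0818]
ee_rot: [0.464, -0.461, -0.534, 0.536]
contact_force: [-7.3, 3.0, 3.6]
width: 0.0134
```

>>> arm_command(
  commands=[
    [0.5, [0, 0, -0.3], 0],
    [0.5, [0, 0, -0.3], 0],
    [0.5, [0, 0, 0], 0],
  ],
)

```text
clock: 5.05
position: [0.5629, 0.105, 0.0796]
ee_rot: [0.464, -0.461, -0.534, 0.535]
contact_force: [-12.7, 3.3, 28.0]
width: 0.0135
```

```bash
python3 look.py 4 wrist top
```

```text
t 5.15 pos [0.5629 0.105  0.0797] jig [-29.4 136.8  79.7] jawaz 98.29 F jig [-12.1   6.2  27.5] 0.013881350663265998
```

View pics/wrist4.png

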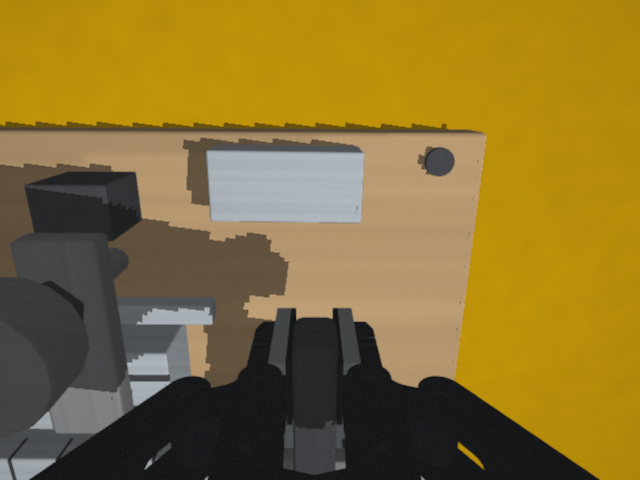

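>>> arm_command(
  commands=[
    [4, [0, 0, 0.5], 0],
    [4, [0, 0, 0], 0],
    [4, [0, 0, 0], 0],
    [4, [0, 0, 3], 0],
    [4, [0, 0, 4], 0],
    [4, [0, 0, 4], 0],
    [4, [0, 0, 0], 0],
  ],
)

```text
clock: 5.85
position: [0.5694, 0.1041, 0.1957]
ee_rot: [-0.459, 0.465, 0.538, -0.532]
contact_force: [1.0, 0.6, -0.2]
width: 0.0401
```

```bash
python3 look.py 5 wrist top; python3 - <<'E'
from fit import *
for n in("wrist5","top5"):
    d=load(n);W=cloud(d);J=((W-o)@R)*1000
    m=(J[...,2]>80)&(J[...,2]<115)&(abs(J[...,1]-136.5)<5)&(J[...,0]>-50)&(J[...,0]<70)
    q=J[m]
    for x in range(-50,70,10):
        t=q[(q[:,0]>=x)&(q[:,0]<x+10)]
        if len(t)>3: print(n,x,len(t),np.median(t[:,2]).round(1),np.percentile(t[:,2],95).round(1))
E
```

```text
t 5.95 pos [0.566  0.1039 0.1907] jig [-26.5 135.2 190.7] jawaz 98.32 F jig [-0.2  0.3 -0.6] 0.04023108447497163
wrist5 -50 268 97.1 100.2
wrist5 -40 330 99.7 100.7
wrist5 -30 308 99.9 100.8
wrist5 -20 232 99.2 100.6
wrist5 -10 279 94.8 95.9
wrist5 0 264 94.9 95.9
wrist5 10 254 94.9 96.0
wrist5 20 246 94.9 95.9
wrist5 30 233 94.9 95.9
wrist5 40 242 95.0 96.3
wrist5 50 251 98.3 99.5
wrist5 60 46 97.4 98.6
```

View pics/wrist5.png

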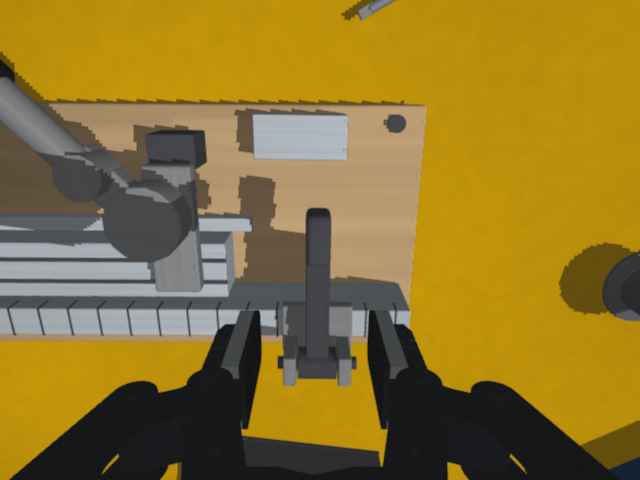

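The stop's top is level, with the tab at 99.8 and the arm at a uniform 94.9, so it is fully down. Next I'll move behind the bar with the fingers shut.

>>> arm_command(
  commands=[
    [0, [1, -3.5, 0], 0],
    [0, [1, -4, 0], 0],
    [0, [1, -4, 0], 0],
    [0, [1, -4, 0], 0],
    [0, [1, -4, 0], 0],
    [0, [1, -4, 0], 0],
    [0, [1.4, -4.3, 0], 0],
    [0, [0, 0, -3], 0],
    [0, [0, 0, -3], 0],
    [0, [0, 0, 0], 0],
  ],
)

```text
clock: 6.95
position: [0.6351, -0.1731, 0.1231]
ee_rot: [0.467, -0.458, -0.533, 0.536]
contact_force: [0.5, 0.2, 0.1]
width: -0.0
```

```bash
python3 look.py 6 wrist top; python3 - <<'E'
from fit import *
for n in("wrist6","top6"):
    d=load(n);W=cloud(d);J=((W-o)@R)*1000
    m=(J[...,2]>48)&(J[...,2]<55)&(J[...,1]>-140)&(J[...,1]<20)&(J[...,0]>-16)&(J[...,0]<28)
    q=J[m];print(n,len(q),np.percentile(q[:,1],[0.5,2,5]).round(1),np.percentile(q[:,0],[1,99]).round(1))
E
```

```text
t 7.05 pos [ 0.6385 -0.1736  0.1283] jig [   6.7 -149.7  128.3] jawaz 98.32 F jig [-0.5 -0.3  1.2] -0.00030808465833831927
wrist6 17022 [-105.9 -104.1 -100.5] [-10.   27.6]
top6 399 [-50.1 -46.9 -42.2] [-11.6  27.4]
```

View pics/wrist6.png

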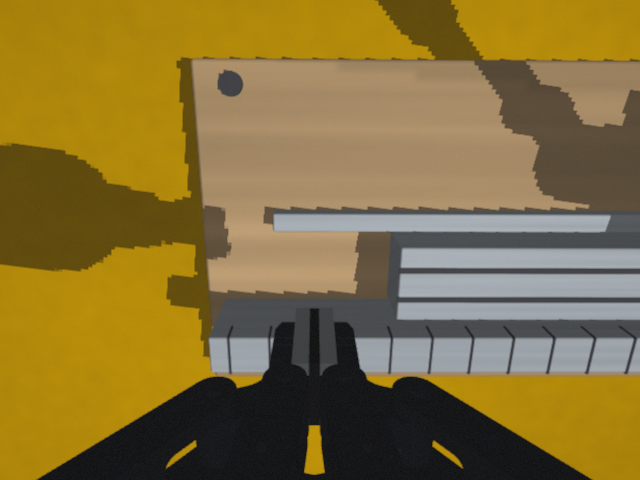

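View pics/top6.png

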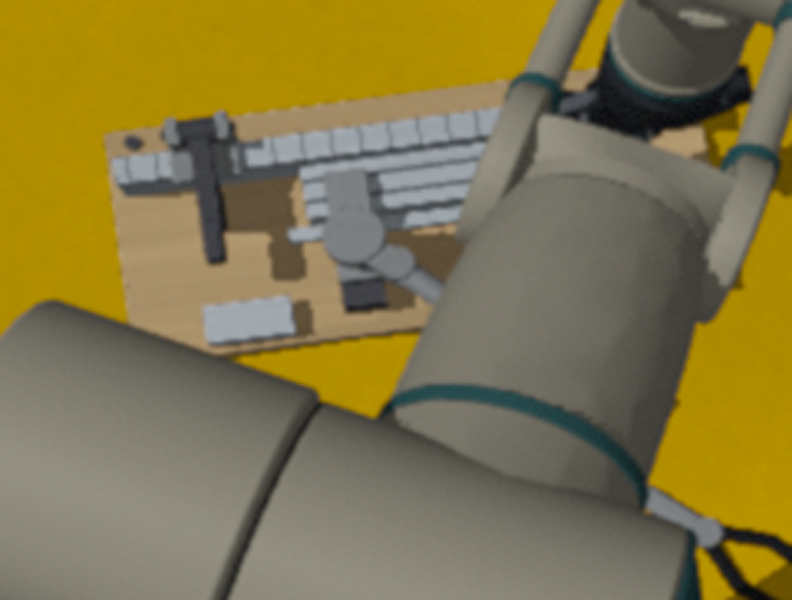

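The wrist view shows the bar's free end at column 390, with the shut fingers over the empty channel at (315,310). Descending into the channel.

>>> arm_command(
  commands=[
    [0, [0, 0, -3], 0],
    [0, [0, 0, -3], 0],
    [0, [0.1, 0, -2], 0],
    [0, [0, 0, 0], 0],
    [0, [0, 0, 0], 0],
  ],
)

```text
clock: 7.55
position: [0.6415, -0.174, 0.0516]
ee_rot: [-0.462, 0.463, 0.535, -0.535]
contact_force: [-0.3, -0.0, 1.5]
width: -0.0001
```

```bash
python3 look.py 7
```

```text
t 7.55 pos [ 0.6415 -0.174   0.0516] jig [   9.6 -150.4   51.6] jawaz 98.35 F jig [-0.3 -0.   1.5] -0.0001429659523055569
```

>>> arm_command(
  commands=[
    [0, [-0.2, 0, -0.4], 0],
    [0, [-0.14, 1, 0], 0],
    [0, [-0.14, 1, 0], 0],
    [0, [-0.1, 0.7, 0], 0],
    [0, [-0.07, 0.5, 0], 0],
    [0, [-0.07, 0.5, 0], 0],
    [0, [0, 0, 0], 0],
  ],
)

```text
clock: 8.25
position: [0.6335, -0.1363, 0.0467]
ee_rot: [-0.462, 0.462, 0.535, -0.535]
contact_force: [1.0, 0.0, -0.2]
width: 0.0007
```

```bash
python3 look.py 8
```

```text
t 8.25 pos [ 0.6335 -0.1363  0.0467] jig [   7.  -112.    46.7] jawaz 98.35 F jig [ 1.  -0.1 -0.2] 0.000678271295925748
```

>>> arm_command(
  commands=[
    [0, [-0.07, 0.5, 0], 0],
    [0, [-0.07, 0.5, 0], 0],
    [0, [-0.07, 0.5, 0], 0],
    [0, [-0.07, 0.5, 0], 0],
  ],
)

```text
clock: 8.65
position: [0.6307, -0.117, 0.0466]
ee_rot: [-0.462, 0.463, 0.535, -0.535]
contact_force: [1.1, -3.2, 2.8]
width: 0.0
```

```bash
python3 look.py 9 wrist
```

```text
t 8.7 pos [ 0.6305 -0.116   0.0465] jig [  6.8 -91.4  46.5] jawaz 98.33 F jig [ 0.1 -2.9  3.1] -0.0003456955604882463
```

View pics/wrist9.png

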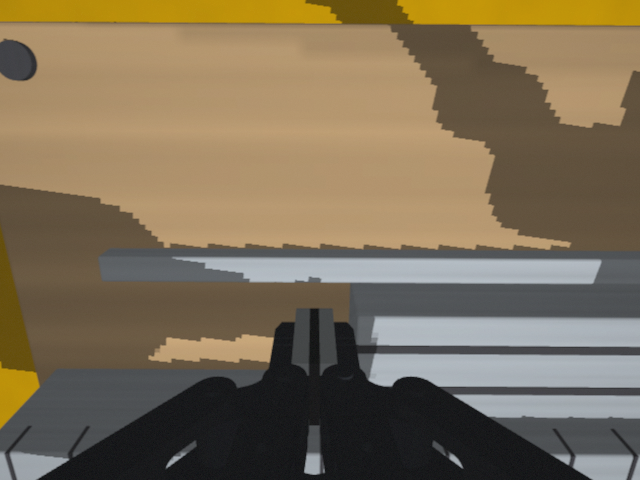

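The fingers are pushing the bar at about 3 N, with its end at (352,300). Continuing, then slowing near the stop.

>>> arm_command(
  commands=[
    [0, [-0.07, 0.5, 0], 0],
    [0, [-0.07, 0.5, 0], 0],
    [0, [-0.07, 0.5, 0], 0],
    [0, [-0.07, 0.5, 0], 0],
    [0, [0, 0, 0], 0],
  ],
)

```text
clock: 9.2
position: [0.6274, -0.0958, 0.0463]
ee_rot: [-0.463, 0.462, 0.535, -0.535]
contact_force: [0.9, -0.9, 0.7]
width: -0.0004
```

```bash
python3 look.py 10 top; python3 - <<'E'
from fit import *
d=load("top10");W=cloud(d);J=((W-o)@R)*1000
m=(J[...,2]>46)&(J[...,2]<55)&(J[...,1]>60)&(J[...,1]<145)&(J[...,0]>-16)&(J[...,0]<28)
q=J[m];print(len(q),np.percentile(q[:,1],[50,90,98]).round(1))
E
```

```text
t 9.25 pos [ 0.6273 -0.0958  0.0461] jig [  6.4 -71.   46.1] jawaz 98.33 F jig [ 0.8 -1.4  1.7] -0.00011143119914905266
409 [ 91.3 116.9 122. ]
```

View pics/top10.png

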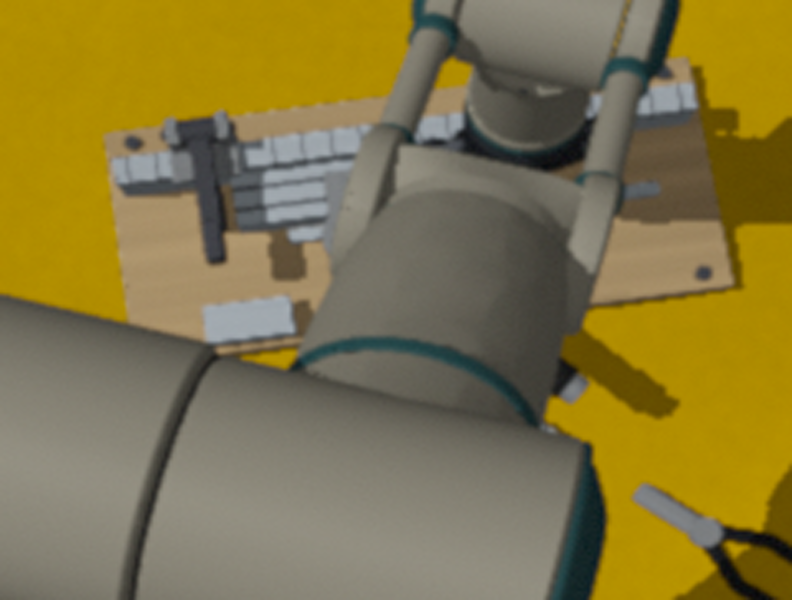

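The bar's end, at crop (240,195), is about 7 mm short of the blade. Creeping the rest.

>>> arm_command(
  commands=[
    [0, [-0.03, 0.2, 0], 0],
    [0, [-0.03, 0.2, 0], 0],
    [0, [-0.01, 0.1, 0], 0],
    [0, [-0.01, 0.1, 0], 0],
    [0, [0, 0, 0], 0],
  ],
)

```text
clock: 9.75
position: [0.6265, -0.0905, 0.046]
ee_rot: [0.463, -0.462, -0.535, 0.535]
contact_force: [-0.5, -1.3, -0.8]
width: -0.0003
```

>>> arm_command(
  commands=[
    [0, [-0.01, 0.1, 0], 0],
    [0, [0, 0, 0], 0],
  ],
)

```text
clock: 9.95
position: [0.6264, -0.0896, 0.046]
ee_rot: [0.463, -0.462, -0.535, 0.535]
contact_force: [-0.4, -1.3, -0.2]
width: 0.0
```

>>> arm_command(
  commands=[
    [0, [-0.01, 0.1, 0], 0],
    [0, [0, 0, 0], 0],
  ],
)

```text
clock: 10.15
position: [0.6264, -0.0886, 0.0461]
ee_rot: [-0.463, 0.462, 0.535, -0.535]
contact_force: [0.6, 0.1, -0.5]
width: 0.0002
```

>>> arm_command(
  commands=[
    [0, [-0.01, 0.1, 0], 0],
    [0, [0, 0, 0], 0],
    [0, [-0.01, 0.1, 0], 0],
    [0, [0, 0, 0], 0],
  ],
)

```text
clock: 10.55
position: [0.6267, -0.0874, 0.0464]
ee_rot: [0.462, -0.463, -0.535, 0.535]
contact_force: [0.3, -3.5, -1.0]
width: -0.0002
```

>>> arm_command(
  commands=[
    [0, [-0.01, 0.1, 0], 0],
    [0, [0, 0, 0], 0],
  ],
)

```text
clock: 10.75
position: [0.6269, -0.0873, 0.0465]
ee_rot: [0.461, -0.463, -0.535, 0.536]
contact_force: [0.6, -6.2, -0.6]
width: 0.0001
```

>>> arm_command(
  commands=[
    [0, [-0.01, 0.1, 0], 0],
    [0, [0, 0, 0], 0],
  ],
)

```text
clock: 10.95
position: [0.6271, -0.0872, 0.0467]
ee_rot: [0.461, -0.464, -0.535, 0.536]
contact_force: [0.0, -8.1, -0.6]
width: -0.0
```

The force is rising with the position stuck, so the bar is against the blade. Retreat and look.

>>> arm_command(
  commands=[
    [0, [0.05, -0.4, 0], 0],
    [0, [0.3, -2, 0], 0],
    [0, [0.1, -1, 3], 0],
    [0, [0, 0, 4], 0],
    [0, [-1, 0, 4], 0],
    [0, [-3, 0, 4], 0],
    [0, [-4, 0, 0], 0],
    [0, [-4, 0, 0], 0],
    [0, [-4, 0, 0], 0],
    [0, [-3, 0, 0], 0],
    [0, [-1, 0, 0], 0],
    [0, [0, 0, 0], 0],
  ],
)

```text
clock: 12.15
position: [0.4301, -0.1193, 0.1968]
ee_rot: [-0.463, 0.463, 0.535, -0.534]
contact_force: [0.5, 0.1, -0.1]
width: 0.0001
```

```bash
python3 look.py 11 top wrist scene; python3 - <<'E'
from fit import *
for n in("top11","wrist11","scene11"):
    d=load(n);W=cloud(d);J=((W-o)@R)*1000
    m=(J[...,2]>47)&(J[...,2]<54)&(J[...,1]>-140)&(J[...,1]<145)&(J[...,0]>-12)&(J[...,0]<28)
    q=J[m];print(n,len(q),np.percentile(q[:,1],[.5,2,50,98,99.5]).round(1))
    m=(J[...,2]>98)&(J[...,2]<122)&(J[...,0]>-190)&(J[...,0]<-95)&(J[...,1]<60)&(J[...,1]>-120)
    q=J[m]
    if len(q)>10:
        r=q[:,:2]-[-42,45];print("grip",len(q),q.mean(0).round(1),"ang",np.degrees(np.arctan2(*r.mean(0)[::-1]))%360)
E
```

```text
t 12.3 pos [ 0.4326 -0.1196  0.1966] jig [-189.6  -67.5  196.6] jawaz 98.31 F jig [ 0.6 -0.4 -0.4] -0.00011108408747777835
top11 916 [-47.9 -46.1  26.  128.1 130.5]
grip 101 [-109.5  -14.3  113.4] ang 221.3121681522482
wrist11 404 [107.4 109.4 125.9 140.9 141.7]
grip 3905 [-150.9  -52.5  112.3] ang 221.83210986434608
scene11 485 [-49.  -46.4  18.2 109.8 113.2]
grip 302 [-132.   -44.5  114.3] ang 224.82029793848326
```

View pics/top11.png

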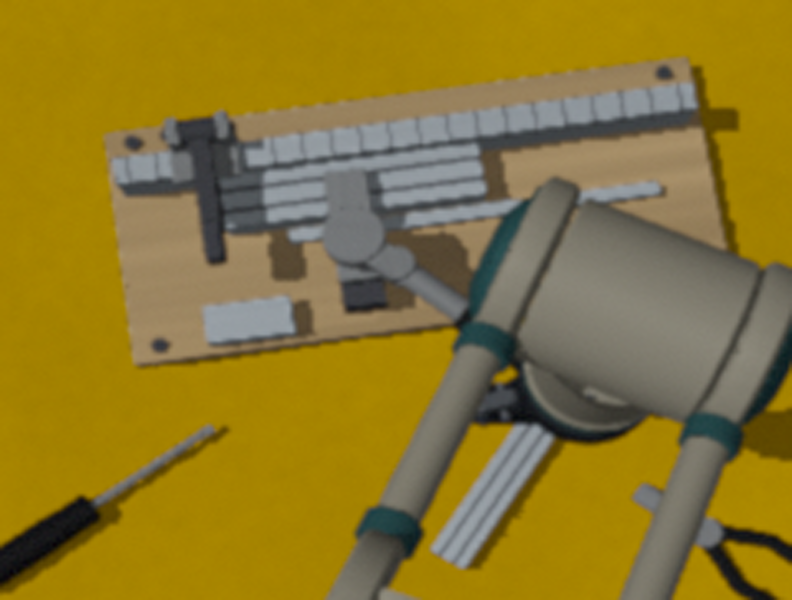

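View pics/wrist11.png

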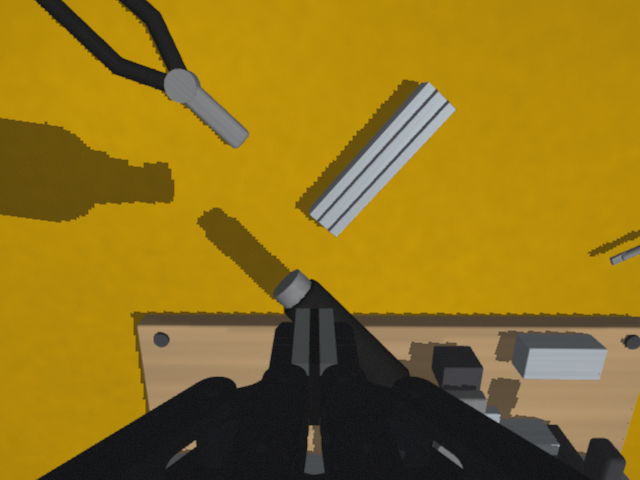

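View pics/scene11.png

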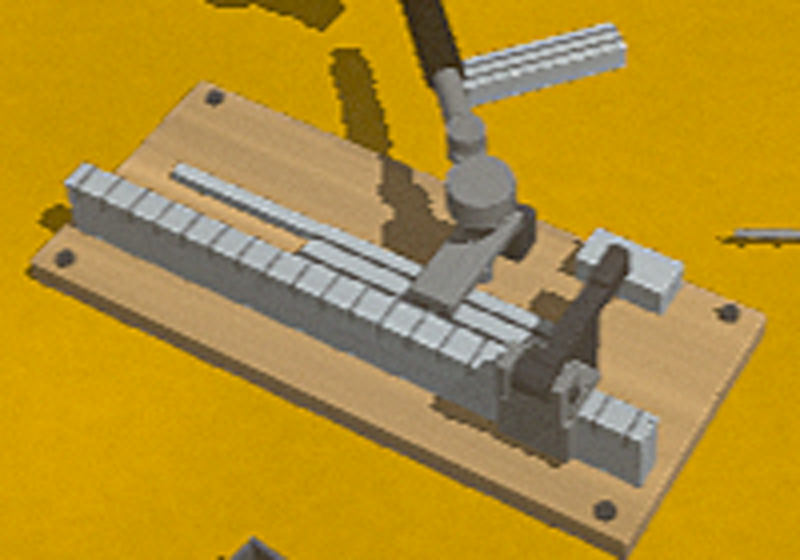

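The top view shows the bar's end at the blade (-y end at -48 to -49, with -49.6 expected), and the stop is down at (210,200). The handle points at about 223°. Next, position shut fingers on the handle's counter-clockwise side.

>>> arm_command(
  commands=[
    [0, [4, 0.3, 0], 0],
    [0, [4, 0.3, 0], 0],
    [0, [0, 0, 0], 0],
    [0, [0, 0, -4], 0],
    [0, [0, 0, -4], 0],
    [0, [0, 0, -0.8], 0],
    [0, [0, 0, 0], 0],
  ],
)

```text
clock: 13.0
position: [0.5103, -0.1126, 0.107]
ee_rot: [0.464, -0.461, -0.535, 0.535]
contact_force: [1.4, 0.4, 0.4]
width: -0.0
```

```bash
python3 look.py 12 wrist
```

```text
t 13.05 pos [ 0.5115 -0.1131  0.1086] jig [-110.6  -72.1  108.6] jawaz 98.33 F jig [ 1.  -0.8  0.6] -2.7030960482465643e-05
```

View pics/wrist12.png

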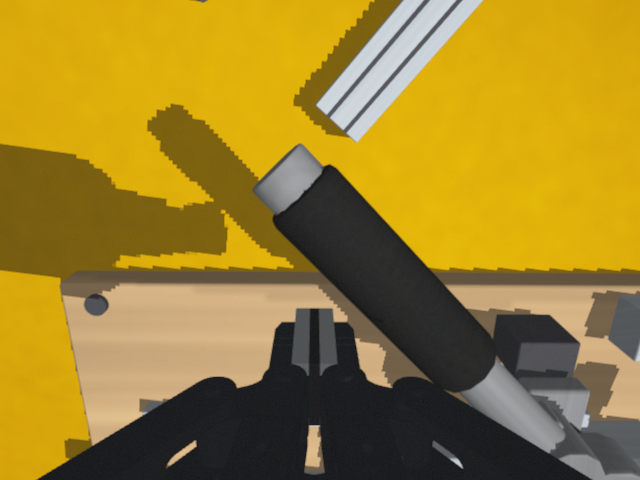

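The wrist view shows the fingers at (315,320) and the rubber grip to their upper right at (380,270), at the right height. Swinging.

>>> arm_command(
  commands=[
    [0, [-0.35, 0.35, 0], 0],
    [0, [-0.35, 0.35, 0], 0],
    [0, [-0.35, 0.35, 0], 0],
    [0, [-0.35, 0.35, 0], 0],
    [0, [-0.35, 0.35, 0], 0],
    [0, [-0.35, 0.35, 0], 0],
    [0, [0, 0, 0], 0],
  ],
)

```text
clock: 13.75
position: [0.4891, -0.0911, 0.1084]
ee_rot: [-0.463, 0.462, 0.535, -0.535]
contact_force: [0.3, -0.9, 1.7]
width: -0.0002
```

```bash
python3 look.py 13 wrist
```

```text
t 13.8 pos [ 0.4892 -0.0912  0.1083] jig [-129.6  -47.3  108.3] jawaz 98.32 F jig [ 1.2 -0.2  1. ] 0.00032262706614317457
```

View pics/wrist13.png

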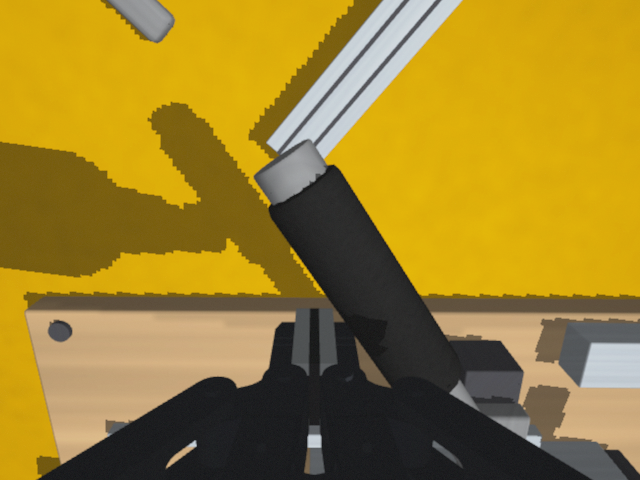

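```bash
cat > ang.py <<'E'
import sys
from fit import *
d=load(sys.argv[1]);W=cloud(d);J=((W-o)@R)*1000
v,u=np.mgrid[0:480,0:640]
m=(J[...,2]>106)&(J[...,2]<122)&(J[...,1]>-100)&(J[...,1]<80)&(J[...,0]<-115)&(J[...,0]>-240)&(v<300)
q=J[m][:,:2]
# drop finger pixels: keep largest comp
n,l,st,_=cv2.connectedComponentsWithStats(m.astype(np.uint8));k=1+np.argmax(st[1:,4]);q=J[l==k][:,:2]
vx,vy,x0,y0=cv2.fitLine(q.astype(np.float32),cv2.DIST_HUBER,0,.01,.01).ravel()
if vx>0:vx,vy=-vx,-vy
a=np.degrees(np.arctan2(vy,vx))%360
c=q.mean(0)
print(len(q),"handle dir",a.round(1),"mean",c.round(1),"radial",(np.degrees(np.arctan2(c[1]-45,c[0]+42))%360).round(1), "line y offset at nut x:",(c[1]+(-42-c[0])*vy/vx).round(1))
E
python3 ang.py wrist12; python3 ang.py wrist13
```

```text
14294 handle dir 231.6 mean [-157.   -63.6] radial 223.3 line y offset at nut x: 81.4
13085 handle dir 221.2 mean [-175.8  -43. ] radial 213.3 line y offset at nut x: 74.0
```

The handle has swung clockwise from 223° to 213°. Continuing.

>>> arm_command(
  commands=[
    [0, [-0.4, 0.4, 0], 0],
    [0, [-0.4, 0.4, 0], 0],
    [0, [-0.4, 0.4, 0], 0],
    [0, [-0.35, 0.4, 0], 0],
    [0, [-0.35, 0.45, 0], 0],
    [0, [-0.3, 0.45, 0], 0],
    [0, [0, 0, 0], 0],
  ],
)

```text
clock: 14.5
position: [0.4666, -0.066, 0.1082]
ee_rot: [0.463, -0.462, -0.535, 0.535]
contact_force: [0.9, -0.5, 0.1]
width: 0.0003
```

```bash
python3 look.py 14 wrist;python3 ang.py wrist14
```

```text
t 14.55 pos [ 0.4665 -0.0662  0.1081] jig [-148.6  -19.4  108.1] jawaz 98.35 F jig [ 0.8 -1.2  0.7] 6.144571848225315e-06
12182 handle dir 202.5 mean [-196.1   -5.8] radial 198.2 line y offset at nut x: 57.9
```

View pics/wrist14.png

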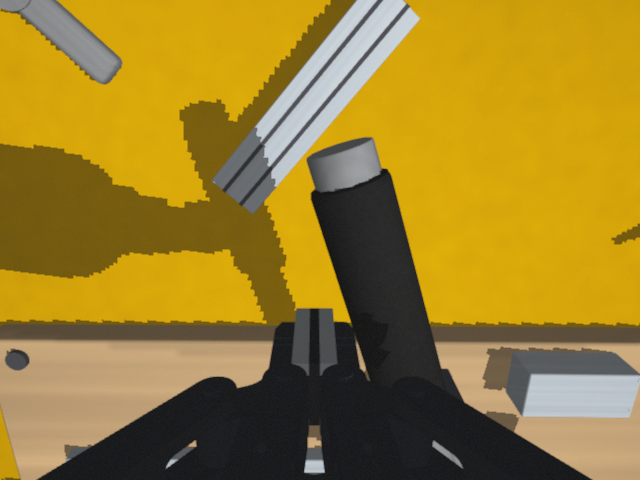

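The handle is at about 199°, roughly 9° from tight. Smaller steps now, watching force.

>>> arm_command(
  commands=[
    [0, [-0.15, 0.3, 0], 0],
    [0, [-0.15, 0.3, 0], 0],
    [0, [-0.1, 0.3, 0], 0],
    [0, [0, 0, 0], 0],
  ],
)

```text
clock: 14.95
position: [0.4629, -0.0575, 0.1081]
ee_rot: [0.463, -0.462, -0.535, 0.535]
contact_force: [0.4, -1.6, 0.2]
width: -0.0001
```

>>> arm_command(
  commands=[
    [0, [-0.05, 0.2, 0], 0],
    [0, [0, 0, 0], 0],
  ],
)

```text
clock: 15.15
position: [0.4629, -0.0557, 0.1082]
ee_rot: [0.463, -0.462, -0.535, 0.535]
contact_force: [-1.0, -2.6, -0.3]
width: 0.0001
```

>>> arm_command(
  commands=[
    [0, [-0.05, 0.2, 0], 0],
    [0, [0, 0, 0], 0],
  ],
)

```text
clock: 15.35
position: [0.4626, -0.0537, 0.1082]
ee_rot: [-0.463, 0.462, 0.535, -0.535]
contact_force: [-0.7, -2.0, -0.7]
width: -0.0
```

```bash
python3 look.py 15 wrist;python3 ang.py wrist15
```

```text
t 15.4 pos [ 0.4627 -0.0537  0.1083] jig [-150.7   -6.5  108.3] jawaz 98.32 F jig [-0.3 -1.9 -0.4] -4.019848686240626e-05
12749 handle dir 194.1 mean [-199.7    9.9] radial 192.5 line y offset at nut x: 49.5
```

>>> arm_command(
  commands=[
    [0, [-0.04, 0.2, 0], 0],
    [0, [0, 0, 0], 0],
  ],
)

```text
clock: 15.6
position: [0.4622, -0.0517, 0.1083]
ee_rot: [-0.463, 0.462, 0.535, -0.535]
contact_force: [-0.5, -2.0, -1.0]
width: 0.0
```

>>> arm_command(
  commands=[
    [0, [-0.04, 0.2, 0], 0],
    [0, [0, 0, 0], 0],
  ],
)

```text
clock: 15.8
position: [0.4618, -0.0497, 0.1083]
ee_rot: [-0.463, 0.462, 0.535, -0.535]
contact_force: [-0.4, -2.5, -1.3]
width: -0.0004
```

>>> arm_command(
  commands=[
    [0, [-0.04, 0.2, 0], 0],
    [0, [0, 0, 0], 0],
  ],
)

```text
clock: 16.0
position: [0.4614, -0.0478, 0.1083]
ee_rot: [0.462, -0.462, -0.535, 0.535]
contact_force: [-1.7, -2.9, -0.3]
width: -0.0
```

>>> arm_command(
  commands=[
    [0, [-0.04, 0.2, 0], 0],
    [0, [0, 0, 0], 0],
  ],
)

```text
clock: 16.2
position: [0.4614, -0.0473, 0.1085]
ee_rot: [0.461, -0.463, -0.535, 0.536]
contact_force: [-1.9, -7.9, -1.3]
width: 0.0003
```

```bash
python3 look.py 16 wrist;python3 ang.py wrist16
```

```text
t 16.25 pos [ 0.4614 -0.0473  0.1084] jig [-151.1    0.   108.4] jawaz 98.41 F jig [-2.5 -7.5 -1.1] -0.0003889720116175643
13059 handle dir 190.3 mean [-200.7   17.8] radial 189.7 line y offset at nut x: 46.5
```

The nut is tight at 189.7° (force 8 N, tool stuck). Now through the click in 2 mm steps.

>>> arm_command(
  commands=[
    [0, [-0.03, 0.2, 0], 0],
    [0, [0, 0, 0], 0],
  ],
)

```text
clock: 16.45
position: [0.4613, -0.047, 0.1085]
ee_rot: [0.46, -0.463, -0.534, 0.537]
contact_force: [-2.1, -13.7, -2.2]
width: 0.0002
```

>>> arm_command(
  commands=[
    [0, [-0.03, 0.2, 0], 0],
    [0, [0, 0, 0], 0],
  ],
)

```text
clock: 16.65
position: [0.4606, -0.0453, 0.1085]
ee_rot: [0.46, -0.463, -0.534, 0.538]
contact_force: [-2.1, -13.3, -1.3]
width: 0.0001
```

>>> arm_command(
  commands=[
    [0, [-0.03, 0.2, 0], 0],
    [0, [0, 0, 0], 0],
  ],
)

```text
clock: 16.85
position: [0.4598, -0.0434, 0.1084]
ee_rot: [0.46, -0.463, -0.534, 0.538]
contact_force: [-3.1, -14.4, -0.9]
width: -0.0002
```

>>> arm_command(
  commands=[
    [0, [-0.03, 0.2, 0], 0],
    [0, [0, 0, 0], 0],
  ],
)

```text
clock: 17.05
position: [0.459, -0.0414, 0.1084]
ee_rot: [0.46, -0.462, -0.533, 0.538]
contact_force: [-5.0, -15.3, 1.0]
width: -0.0
```

>>> arm_command(
  commands=[
    [0, [-0.03, 0.2, 0], 0],
    [0, [0, 0, 0], 0],
  ],
)

```text
clock: 17.25
position: [0.4582, -0.0394, 0.1084]
ee_rot: [0.461, -0.462, -0.533, 0.539]
contact_force: [-4.4, -15.6, 0.4]
width: 0.0001
```

```bash
python3 look.py 17 wrist;python3 ang.py wrist17
```

```text
t 17.3 pos [ 0.4582 -0.0394  0.1084] jig [-153.2    8.3  108.4] jawaz 98.54 F jig [ -7.7 -13.8   2.3] -0.000119513630778237
12835 handle dir 182.9 mean [-202.5   29.6] radial 185.5 line y offset at nut x: 37.6
```

The handle has given at a 14–15 N plateau and rotated by about 0.12 rad beyond tight. One more small step, hold, then release.

>>> arm_command(
  commands=[
    [0, [-0.02, 0.15, 0], 0],
    [0, [0, 0, 0], 0],
    [0, [0, 0, 0], 0],
  ],
)

```text
clock: 17.6
position: [0.4577, -0.038, 0.1083]
ee_rot: [0.461, -0.462, -0.533, 0.539]
contact_force: [-6.2, -16.2, 1.6]
width: 0.0
```

```bash
python3 look.py 18 wrist;python3 ang.py wrist18
```

```text
t 17.65 pos [ 0.4577 -0.038   0.1083] jig [-153.5    9.7  108.3] jawaz 98.54 F jig [ -7.6 -14.5   2.3] 8.669996860382787e-05
12783 handle dir 181.4 mean [-202.6   31.8] radial 184.7 line y offset at nut x: 35.9
```

View pics/wrist18.png

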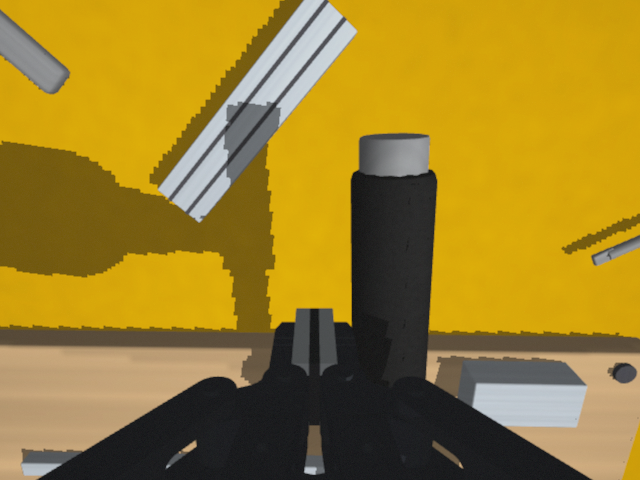

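The handle has deflected about 0.15 rad past tight, now pointing straight up in the view at (393,270). Checking the bar and stop from scene/top while holding.

```bash
python3 look.py 19 top scene
```

```text
t 17.75 pos [ 0.4577 -0.038   0.1083] jig [-153.5    9.8  108.3] jawaz 98.54 F jig [ -8.8 -14.2   1.9] -3.9548347572434445e-05
```

View pics/top19.png

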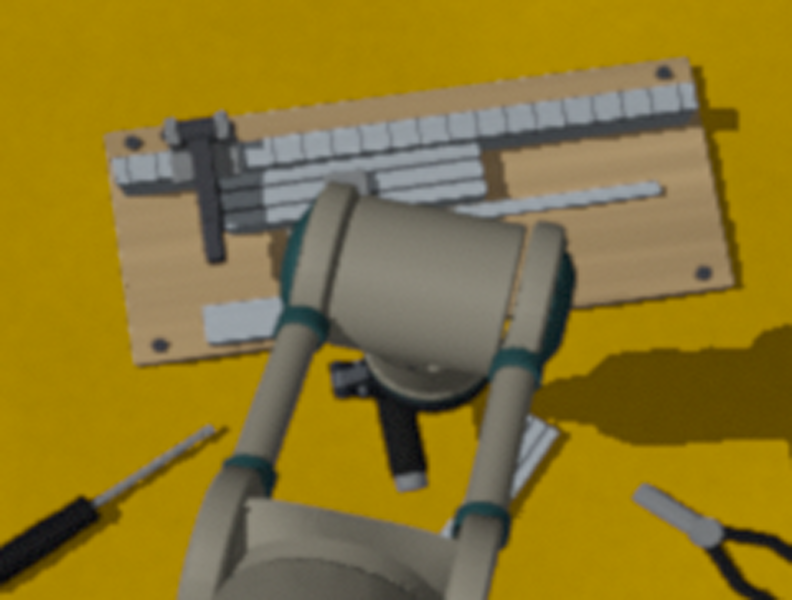

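View pics/scene19.png

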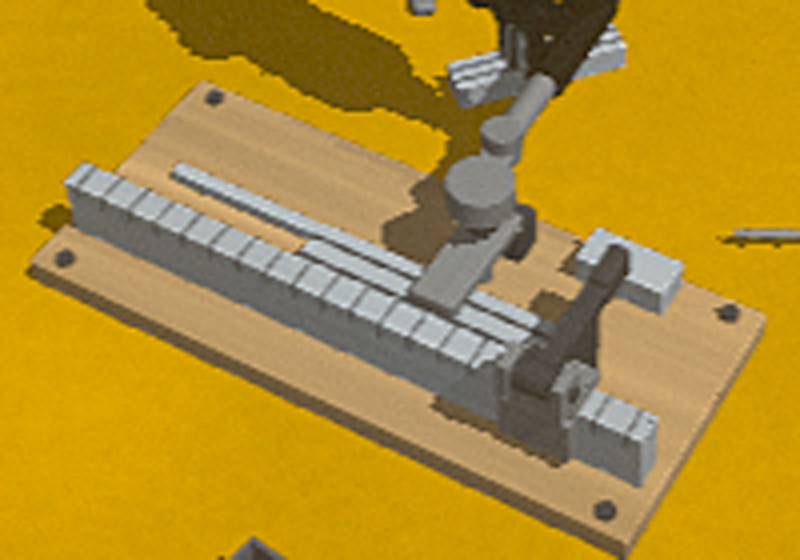

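The bar is still against the blade and the stop is still down. Releasing the handle.

>>> arm_command(
  commands=[
    [0, [0.03, -0.3, 0], 0],
    [0, [0.03, -0.3, 0], 0],
    [0, [0.05, -0.4, 0], 0],
    [0, [0.1, -0.8, 0], 0],
    [0, [0.3, -2, 0], 0],
    [0, [0, -2, 0], 0],
    [0, [0, 0, 3], 0],
    [0, [0, 0, 4], 0],
    [0, [0, 0, 3], 0],
    [0, [0, 0, 0], 0],
  ],
)

```text
clock: 18.75
position: [0.4678, -0.0926, 0.2127]
ee_rot: [-0.46, 0.465, 0.537, -0.533]
contact_force: [0.7, -0.6, 0.1]
width: 0.0001
```

```bash
python3 look.py 20 wrist;python3 ang.py wrist20
```

```text
t 18.8 pos [ 0.4663 -0.0921  0.2105] jig [-152.5  -45.   210.5] jawaz 98.3 F jig [ 0.   1.1 -0.3] -0.000435873881984877
8183 handle dir 189.1 mean [-177.2   20.1] radial 190.4 line y offset at nut x: 41.8
```

View pics/wrist20.png

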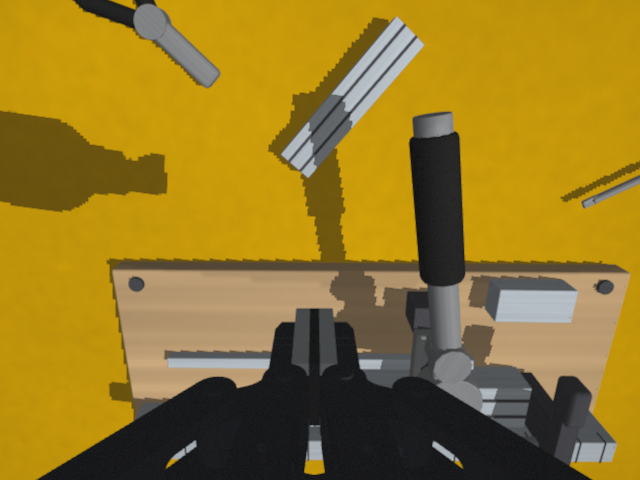

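The handle has sprung back to about 190° (grip at (438,210)). Moving to the stop's tab.

>>> arm_command(
  commands=[
    [4, [1.5, 3.5, 0], 0],
    [4, [1.5, 3.5, 0], 0],
    [4, [2, 4, 0], 0],
    [4, [2, 4, 0], 0],
    [4, [1.7, 3.7, 0], 0],
    [4, [1, 1, 0], 0],
    [4, [0, 0, -2], 0],
    [4, [0, 0, 0], 0],
  ],
)

```text
clock: 19.6
position: [0.5592, 0.1049, 0.1848]
ee_rot: [0.464, -0.46, -0.533, 0.537]
contact_force: [-1.2, -0.5, -0.7]
width: 0.04
```

```bash
python3 look.py 21 wrist; python3 - <<'E'
from fit import *
d=load("wrist21");W=cloud(d);J=((W-o)@R)*1000
v,u=np.mgrid[0:480,0:640]
m=(J[...,2]>96.5)&(J[...,2]<104)&(abs(J[...,1]-136)<14)&(J[...,0]<0)&(J[...,0]>-60)
q=J[m];print(np.percentile(q,[2,50,98],axis=0).round(1))
E
```

```text
t 19.65 pos [0.5598 0.1045 0.1861] jig [-32.6 136.7 186.1] jawaz 98.32 F jig [-0.4  0.7  0.7] 0.03994691830973534
[[-43.  129.4  96.9]
 [-29.8 136.3  99.5]
 [-15.2 142.8 100.9]]
```

View pics/wrist21.png

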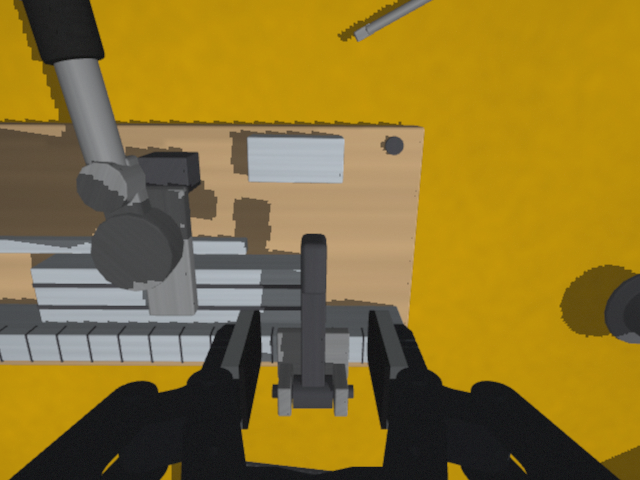

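The tab is at (313,265), centred between the pads. Descend and grip.

>>> arm_command(
  commands=[
    [4, [0.3, 0, -3], 0],
    [4, [0, 0, -3], 0],
    [4, [0, 0, -3], 0],
    [4, [0, 0, -0.8], 0],
    [4, [0, 0, 0], 0],
    [0.5, [0, 0, 0], 0],
    [0.5, [0, 0, 0], 0],
    [0.5, [0, 0, 0], 0],
    [0.5, [0, 0, 0], 0],
  ],
  grip_force=25,
)

```text
clock: 20.55
position: [0.5657, 0.1054, 0.0922]
ee_rot: [-0.462, 0.463, 0.536, -0.534]
contact_force: [-1.6, 4.2, 6.0]
width: 0.0135
```

```bash
python3 look.py 22; python3 - <<'E'
from fit import *
p0=None
for t in [0,.15,.3,.45,.6,.75,.9,1.05,1.2,1.35,1.5,1.6,1.72]:
    p=R@np.array([57.5-85*np.cos(t),136.5,88+85*np.sin(t)])/10
    if p0 is not None: print(t,(p-p0).round(2))
    p0=p
E
```

```text
t 20.55 pos [0.5657 0.1054 0.0922] jig [-26.6 136.8  92.2] jawaz 98.28 F jig [-1.   4.4  6. ] 0.013549141254635168
0.15 [0.09 0.01 1.27]
0.3 [0.28 0.04 1.24]
0.45 [0.46 0.06 1.19]
0.6 [0.63 0.09 1.1 ]
0.75 [0.79 0.11 0.99]
0.9 [0.93 0.13 0.86]
1.05 [1.04 0.15 0.71]
1.2 [1.14 0.16 0.55]
1.35 [1.21 0.17 0.37]
1.5 [1.25 0.17 0.19]
1.6 [0.84 0.12 0.02]
1.72 [ 1.01  0.14 -0.09]
```

>>> arm_command(
  commands=[
    [0.5, [0.1, 0, 1.25], 0],
    [0.5, [0.3, 0.05, 1.25], 0],
    [0.5, [0.45, 0.05, 1.2], 0],
    [0.5, [0.65, 0.1, 1.1], 0],
    [0.5, [0.8, 0.1, 1.0], 0],
    [0.5, [0.95, 0.15, 0.85], 0],
    [0.5, [1.05, 0.15, 0.7], 0],
    [0.5, [1.15, 0.15, 0.55], 0],
    [0.5, [1.2, 0.2, 0.35], 0],
    [0.5, [1.25, 0.15, 0.2], 0],
    [0.5, [0.85, 0.1, 0], 0],
    [0.5, [0.9, 0.15, -0.1], 0],
  ],
)

```text
clock: 21.75
position: [0.658, 0.1184, 0.1737]
ee_rot: [0.464, -0.46, -0.533, 0.537]
contact_force: [-5.7, 1.4, 2.9]
width: 0.0136
```

>>> arm_command(
  commands=[
    [0.5, [0, 0, 0], 0],
  ],
)

```text
clock: 21.85
position: [0.6597, 0.1187, 0.1736]
ee_rot: [0.464, -0.461, -0.534, 0.536]
contact_force: [-2.8, 3.9, 1.1]
width: 0.0136
```

```bash
python3 look.py 23 scene wrist
```

```text
t 21.95 pos [0.6597 0.1186 0.1736] jig [ 68.3 136.8 173.6] jawaz 98.34 F jig [-2.   3.1  0.8] 0.013533210503479278
```

View pics/scene23.png

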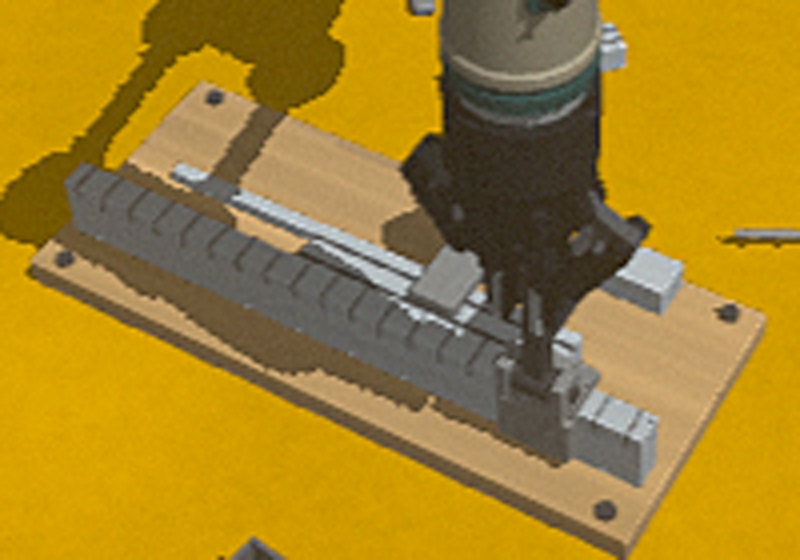

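View pics/wrist23.png

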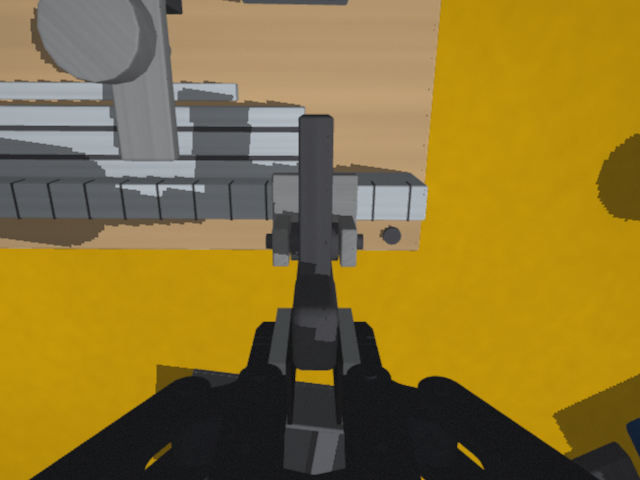

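The stop is up in the jaws at (315,330). Release, rise clear, and check everything.

>>> arm_command(
  commands=[
    [4, [0, 0, 0], 0],
    [4, [0, 0, 0], 0],
    [4, [0, 0, 0], 0],
    [4, [0, 0, 3], 0],
    [4, [0, 0, 4], 0],
    [4, [0, 0, 4], 0],
    [4, [0, 0, 0], 0],
  ],
)

```text
clock: 22.65
position: [0.6644, 0.1178, 0.2913]
ee_rot: [-0.459, 0.466, 0.538, -0.531]
contact_force: [-0.2, -0.0, 0.2]
width: 0.0401
```

>>> arm_command(
  commands=[
    [4, [-2, 4, 1], 0],
    [4, [-3, 4, 0], 0],
    [4, [-3, 4, 0], 0],
    [4, [-3, 4, 0], 0],
    [4, [-3, 4, 0], 0],
    [4, [-3, 4, 0], 0],
    [4, [-3, 4, 0], 0],
    [4, [0, 0, 0], 0],
    [4, [0, 0, 0], 0],
  ],
)

```text
clock: 23.55
position: [0.4605, 0.3987, 0.2936]
ee_rot: [-0.461, 0.462, 0.536, -0.536]
contact_force: [-0.1, -0.1, -0.6]
width: 0.0399
```

```bash
python3 look.py 24 top scene wrist; python3 - <<'E'
from fit import *
for n in("top24","scene24"):
    d=load(n);W=cloud(d);J=((W-o)@R)*1000
    m=(J[...,2]>47)&(J[...,2]<54)&(J[...,1]>-140)&(J[...,1]<145)&(J[...,0]>-12)&(J[...,0]<28)
    q=J[m];print(n,"bar",np.percentile(q[:,1],[.5,2,98,99.5]).round(1))
    m=(J[...,2]>182)&(J[...,2]<196)&(abs(J[...,1]-137)<15)&(J[...,0]>30)&(J[...,0]<100);q=J[m];print("tab top",np.percentile(q,[3,50,97],axis=0).round(1).tolist())
    m=(J[...,2]>105)&(J[...,2]<122)&(J[...,0]<-100)&(J[...,0]>-240)&(J[...,1]>-40)&(J[...,1]<80);q=J[m][:,:2]
    c=q.mean(0);print("handle",(np.degrees(np.arctan2(c[1]-45,c[0]+42))%360).round(1))
E
```

```text
t 23.7 pos [0.4621 0.397  0.2936] jig [-88.7 439.9 293.6] jawaz 98.23 F jig [ 0.7 -0.3  0.3] 0.03994276907926116
top24 bar [-48.3 -46.2 128.2 130.4]
tab top [[42.1, 130.0, 183.4], [51.8, 136.2, 189.1], [63.1, 143.2, 193.2]]
handle 189.0
scene24 bar [-48.4 -45.9 127.3 129.9]
tab top [[45.3, 130.6, 183.1], [57.2, 138.2, 188.1], [65.7, 143.8, 191.5]]
handle 188.3
```

View pics/top24.png

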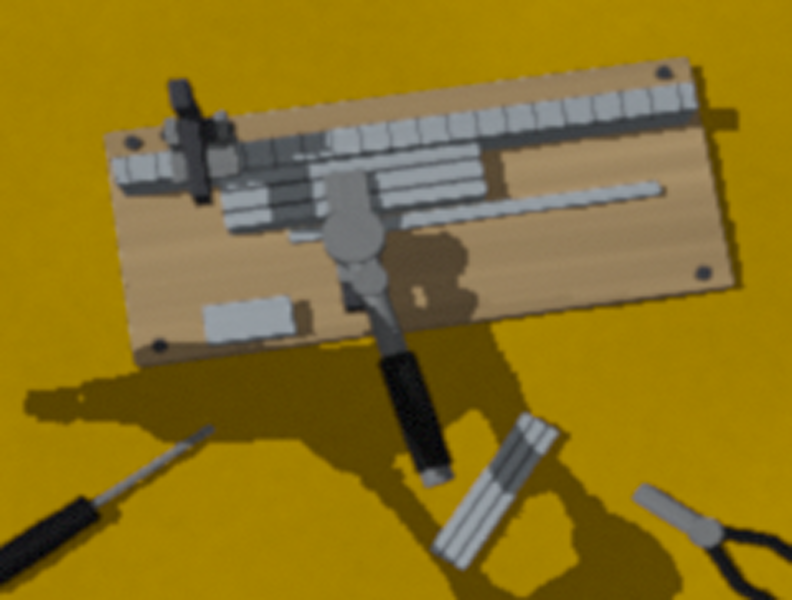

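View pics/scene24.png

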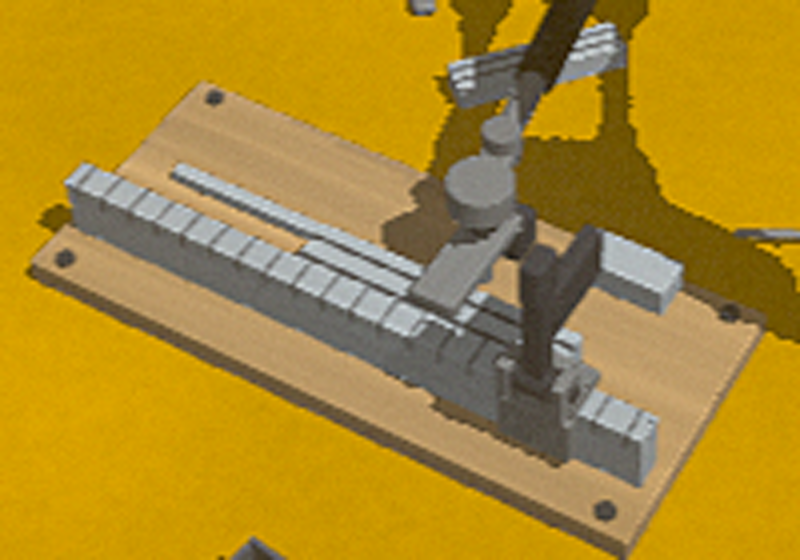

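The tab-top shift suggests the stop stands near 1.54. I'll check the angle from the slope of the faces in the saved clouds.

```bash
python3 - <<'E'
from fit import *
for n in("top0","top24","scene0","scene24"):
    d=load(n);W=cloud(d);J=((W-o)@R)*1000
    m=(J[...,2]>105)&(abs(J[...,1]-137)<10)&(J[...,0]>-15)&(J[...,0]<100);q=J[m]
    # flat faces: blade end (top at r~63, perpendicular) & tab top: slope of z vs x
    t=q[(q[:,2]>182)];k=np.polyfit(t[:,0],t[:,2],1)[0]
    b=q[(q[:,2]>148)&(q[:,2]<162)&(q[:,0]>5)&(q[:,0]<45)];kb=np.polyfit(b[:,0],b[:,2],1)[0]
    f=q[(q[:,2]>100)&(q[:,2]<190)]
    print(n,"tabtop slope->ang",(np.pi/2-np.arctan(k)).round(3),"blade-top",len(b),(np.pi/2-np.arctan(kb)).round(3))
E
```

```text
top0 tabtop slope->ang 1.607 blade-top 107 1.705
top24 tabtop slope->ang 1.581 blade-top 107 1.535
scene0 tabtop slope->ang 1.641 blade-top 102 1.675
scene24 tabtop slope->ang 1.639 blade-top 64 1.581
```

Blade-edge slopes give 1.54 to 1.58, the same as the tab position, so the stop is clearly above 1.4. Handing in.

```bash
python3 -c "
from rig import manip
print(manip.sign_off()); print(manip.get_state()['clock'])"
```

```text
the job is handed in; nothing more can be done
None
the job is handed in; nothing more can be done
```

The job is handed in at about 23.7 s of the 72 s allowed. I flipped the stop down, pushed the bar against it, tightened the clamp nut through the click, let the handle spring back, and flipped the stop up again.

Last checks:
- **Stop down:** the arm's top measured level before I moved the bar.
- **Bar at the stop:** the push force rose to 8 N while the bar stood still. At the end its ends measured about -48 and +130 mm, against an expected -49.6 and +130.4.
- **Nut and click:** the nut was tight with the handle at about 189.7°. The handle then gave at about 15 N, some 0.15 rad past tight. It sprang back to about 190° on release, and the last views read 188–189°.
- **Stop up:** it stands at about 1.54–1.58 rad from the blade's edge and the tab's position. The tab-top slope read 1.58–1.64, but that measurement is noisy.
- **Stop carriage and other things:** the stop's place along the fence measured the same before and after. The offcut, driver and pliers look unmoved in the pictures. I did not re-measure the mug, jar, spool and meter, but the arm never came near them at bench height.

The bar's end positions are only good to about 2 mm, which is close to the 2.5 mm tolerance. The contact with the stop is the stronger evidence there.

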